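# Line up the thumb planes by size on the tool rest

### The job

Put the four brass thumb planes away on the tool rest in order of size: one centred on each green pad, the smallest next to the red stud and so on up to the largest next to the black stud. Each stands upright on its sole with its length across the rest, along its pad's long side (either end may face forward); set them down, do not drop them, and leave them all released and at rest.

Things in the scene. Friction and masses are not known exactly. Their poses are not given: they have to be found in the camera images.
- plane_tiny: the smallest of four loose brass thumb planes (little hand planes): sole 42 mm long (its x), 20 mm wide (its y). Grip its flat upright sides, 20 mm apart, 18 mm high, 30 mm long about the middle; fittings add about 5 mm on top. Origin: centre of the sole, z up. Starts on the bench, x away from the robot within 0.5 rad. 40 to 450 g
- plane_small: the second smallest of four loose brass thumb planes (little hand planes): sole 56 mm long (its x), 27 mm wide (its y). Grip its flat upright sides, 27 mm apart, 22 mm high, 40 mm long about the middle; fittings add about 7 mm on top. Origin: centre of the sole, z up. Starts on the bench, x away from the robot within 0.5 rad. 40 to 450 g
- plane_medium: the second largest of four loose brass thumb planes (little hand planes): sole 70 mm long (its x), 34 mm wide (its y). Grip its flat upright sides, 34 mm apart, 26 mm high, 50 mm long about the middle; fittings add about 9 mm on top. Origin: centre of the sole, z up. Starts on the bench, x away from the robot within 0.5 rad. 40 to 450 g
- plane_large: the largest of four loose brass thumb planes (little hand planes): sole 86 mm long (its x), 41 mm wide (its y). Grip its flat upright sides, 41 mm apart, 30 mm high, 62 mm long about the middle; fittings add about 11 mm on top. Origin: centre of the sole, z up. Starts on the bench, x away from the robot within 0.5 rad. 40 to 450 g
- pad1: first (from the robot's right) of four like green felt pads, fixed in a row on the brown wooden tool rest (board 110 by 440 mm): 90 mm (x, across the rest) by 46 mm (y, along the row), 2 mm thick, pale cross at its centre, 82 mm from centre to centre. Origin: centre of its underside, 14 mm above the bench; a plane on it has its sole 16 mm above the bench
- pad2: second (from the robot's right) of four like green felt pads, fixed in a row on the brown wooden tool rest (board 110 by 440 mm): 90 mm (x, across the rest) by 46 mm (y, along the row), 2 mm thick, pale cross at its centre, 82 mm from centre to centre. Origin: centre of its underside, 14 mm above the bench; a plane on it has its sole 16 mm above the bench
- pad3: third (from the robot's right) of four like green felt pads, fixed in a row on the brown wooden tool rest (board 110 by 440 mm): 90 mm (x, across the rest) by 46 mm (y, along the row), 2 mm thick, pale cross at its centre, 82 mm from centre to centre. Origin: centre of its underside, 14 mm above the bench; a plane on it has its sole 16 mm above the bench
- pad4: fourth (from the robot's right) of four like green felt pads, fixed in a row on the brown wooden tool rest (board 110 by 440 mm): 90 mm (x, across the rest) by 46 mm (y, along the row), 2 mm thick, pale cross at its centre, 82 mm from centre to centre. Origin: centre of its underside, 14 mm above the bench; a plane on it has its sole 16 mm above the bench
- red_stud: the red stud, a fixed red knob 24 mm across and 22 mm high at one end of the tool rest, in line with the pads, 72 mm from the centre of the nearest pad; origin at the centre of its underside. Which end is red and which is black varies
- black_stud: the black stud, a fixed black knob 24 mm across and 22 mm high at one end of the tool rest, in line with the pads, 72 mm from the centre of the nearest pad; origin at the centre of its underside. Which end is red and which is black varies
Not all that is in view belongs to the job. Leave any purple look-alike of the plane_medium alone.

How it is judged:
By the outcome, as a careful person would: the job done as asked, in the order asked, and still so for the second after the job is handed in, with the robot touching nothing.
It also fails if it takes over 104 s, if anything falls off the work surface, if the arm or the gripper's body presses on something with over 40 N, if the wrist force passes 120 N, or if a joint passes its speed limit or range.

### The arm

A 7-joint arm with a two-finger parallel gripper is mounted at the origin on the work surface. World frame = base frame: x ahead of the robot, y to its left, z up, the work surface at z = 0. Lengths are in m, angles in degrees, forces in N, time in s.
With the tool pointing down it reaches from about 0.425 to 1.025 m from the base axis. Payload 3.6 kg.
Tool frame: the origin (TCP) lies at the very end of the fingers, on their centre line; the grasp point (between the pads) lies 19 mm behind it; z points along the fingers, y is the direction in which the jaws open and shut (so a half turn about z gives the same grasp; the last joint's range is limited). The gripper opens to 85 mm and grips with 20 to 120 N. Pads are 22 mm wide; open, the fingers measure 114 mm over their backs; the gripper's body (76 mm by 85 mm) begins 54 mm behind the grasp point. The pads swing forward as they close: fully open they stand 13 mm farther back than shut.
Start: joints at [-69.7, 33.873, 2.773, 92.16, -1.908, 54.013, -1.931], TCP at [0.314, 0.654, 0.231] pointing down, gripper open.
Joint ranges: [-153.93, 153.93], [-27.13, 128.08], [-72.61, 78.16], [10.71, 143.7], [-87.88, 267.88], [4.46, 118.87], [-176.78, 176.78]. Speed limits (degrees/s): [147.25, 147.25, 180, 180, 180, 180, 180].

### API

Orientations are given as a 3x3 rotation matrix whose columns are the frame's x, y, z axes.
In Python, from cell import sense, grab_frame, camera_info, close_job, look_for, outline_of, place_of gives the robot as it stands.
- The arm moves only by the tool servo_tool, never from a script. Its argument "moves" is a list of rows, each an object with "delta_pos": the shift along the world's x, y, z in cm, a list of three; "twist": the turn, a rotation vector about the world's x, y, z in rad, a list of three; "gripper": the finger opening in cm, from 0 to 8.54. A call has 1 to 5 rows; each row is the pose to reach, as a shift and turn from the pose commanded when the call began; what a row does not reach only later rows make up. A row lasts 1/8 s, in which the tool goes at most 62.5 mm and 10.7 degrees, less where a joint would pass 70% of its speed; a pose out of reach is approached as far as the arm can. A call with a gripper value outside its range is refused whole. The fingers move at their own pace and stop on an object; "force" is the grip in N (left out, the last holds). Time passes only in rows, so rows that repeat a pose let the fingers close. It gives the time, the measured TCP pose, the force and the opening at its end, in the units of the state.
- sense(): the state, without advancing time (a new reading comes with each control period).
- grab_frame(name): name is "side" or "top"; returns the picture (384x512x3 uint8, red, green, blue); there is no depth.
- camera_info(name): a dict with "intrinsics" (3x3 intrinsics, pixels), "D" ([k1, k2, p1, p2, k3] as OpenCV has them; the pictures are not rectified), "rvec" (rotation vector, rad) and "tvec" (3), from world to camera coordinates, as OpenCV has them. Camera axes: x right, y down, z forward; pixel columns grow to the right and rows downward; lengths in m; the calibration is good to about 2 mm. A picture is of the moment at which its call begins. camera_info takes no time and is no camera call.
- close_job(): hands the job in, once; it reports no verdict.
Trained networks look in the newest picture that a camera, given by its name, has taken for a name from the list of things; names that differ only in an ending like _2 or _b are one class to them, and where a whole thing is asked for, a point or a joint stands for the part that bears it (a point fixed in the world has none). Each returns a list of dicts, best first, with "conf" (0 to 1); they miss things now and then, are a little off and sometimes report something else, mostly with a low value. They report only what shows in the picture. A call takes as long as a camera call. They do not tell look-alikes from the thing itself.
- look_for(camera, name): "bbox" ([left, top, right, bottom] in pixels, round what is visible of it).
- outline_of(camera, name): "pixels" (384x512 bool, what is visible of it) and "bbox" ([left, top, right, bottom] in pixels, round what is visible of it).
- place_of(camera, name): "uv" ([column, row] in pixels: a listed point, or the origin of a listed thing).
The state is a dict: "time_s": time; "joints": joint angles; "joint_velocities": joint speeds; "joint_torque": joint torques, N m; "tcp_pos": TCP position; "tcp_rot": TCP orientation; "ft_force": force on the tool from outside, world axes, zero at the start; "torque": the same for the moment, N m; "width": finger opening in m.
Only numpy, scipy, OpenCV 4.12 (cv2) and the standard library are available. Lean on these libraries where they do the work, as an engineer would, in place of code of your own. Each camera call takes 0.05 s, during which the arm holds its last target.

## Working session

There is one attempt and no reset: what is moved stays moved. The work goes in short steps, Python scripts to look and compute and a tool call to move; the robot and the scene stay as the last step left them, time stands still between calls to the robot, and variables do not carry over. Pictures are saved under pics/ and viewed, and the job is handed in when it is done.

Besides the shell and the picture viewer there is one more tool, called as name([rows], argument=value, ...), one row to a line, values as JSON. servo_tool: Moves the arm, as the interface text tells. Its arguments: {"type":"object","properties":{"moves":{"type":"array","items":{"type":"object","properties":{"delta_pos":{"type":"array","items":{"type":"number"}},"twist":{"type":"array","items":{"type":"number"}},"gripper":{"type":"number"}}}},"force":{"type":"number"}},"required":["moves"]}

```bash
mkdir -p pics; ls; python3 - <<'E'
from cell import *
import cv2
for n in("side","top"):
    f=grab_frame(n); cv2.imwrite(f"pics/{n}0.png",f[:,:,::-1])
    print(n,camera_info(n))
    for o in["plane_tiny","plane_small","plane_medium","plane_large","pad1","pad2","pad3","pad4","red_stud","black_stud"]:
        print(o,[(round(d['conf'],2),[round(float(x)) for x in d['uv']]) for d in place_of(n,o)])
s=sense();print(s['time_s'],s['tcp_pos'],s['tcp_rot'],s['width'])
E
```

```text
pics
side {'intrinsics': array([[371.40240878,   0.        , 257.20456887],
       [  0.        , 371.40240878, 191.69118377],
       [  0.        ,   0.        ,   1.        ]]), 'D': array([-0.0663605,  0.       ,  0.       ,  0.       ,  0.       ]), 'rvec': array([ 2.08153313, -0.08917462,  0.04997554]), 'tvec': array([-0.47196102,  0.09331734,  1.0439666 ])}
plane_tiny []
plane_small [(0.91, [270, 295])]
plane_medium [(0.56, [203, 164]), (0.49, [198, 178]), (0.45, [246, 173])]
plane_large [(0.9, [253, 198])]
pad1 [(0.75, [323, 237]), (0.74, [310, 209]), (0.72, [307, 192]), (0.67, [320, 225])]
pad2 [(0.75, [323, 237]), (0.74, [310, 209]), (0.72, [307, 192]), (0.67, [320, 225])]
pad3 [(0.75, [323, 237]), (0.74, [310, 209]), (0.72, [307, 192]), (0.67, [320, 225])]
pad4 [(0.75, [323, 237]), (0.74, [310, 209]), (0.72, [307, 192]), (0.67, [320, 225])]
red_stud [(0.5, [329, 260])]
black_stud [(0.59, [302, 181])]
top {'intrinsics': array([[473.06496851,   0.        , 261.89756002],
       [  0.        , 473.06496851, 188.8503804 ],
       [  0.        ,   0.        ,   1.        ]]), 'D
[... 334 characters left out ...]
, 264])]
plane_large [(0.85, [239, 195]), (0.67, [158, 201])]
pad1 [(0.95, [342, 126]), (0.93, [307, 126]), (0.89, [242, 122]), (0.83, [277, 122])]
pad2 [(0.95, [342, 126]), (0.93, [307, 126]), (0.89, [242, 122]), (0.83, [277, 122])]
pad3 [(0.95, [342, 126]), (0.93, [307, 126]), (0.89, [242, 122]), (0.83, [277, 122])]
pad4 [(0.95, [342, 126]), (0.93, [307, 126]), (0.89, [242, 122]), (0.83, [277, 122])]
red_stud [(0.38, [372, 126])]
black_stud [(0.71, [159, 204]), (0.42, [211, 123])]
1.1 [0.31389755 0.65351787 0.23130311] [[-9.01415021e-01  4.32956071e-01 -2.09200476e-05]
 [ 4.32956071e-01  9.01415021e-01 -5.05263532e-06]
 [ 1.66700760e-05 -1.36119830e-05 -1.00000000e+00]] 0.08502874926083588
```

```bash
python3 - <<'E'
import cv2
t=cv2.imread("pics/top0.png")
cv2.imwrite("pics/t0z.png",cv2.resize(t[80:300,90:440],None,fx=2.28,fy=2.28,interpolation=cv2.INTER_CUBIC))
s=cv2.imread("pics/side0.png")
cv2.imwrite("pics/s0z.png",cv2.resize(s[130:330,150:400],None,fx=3,fy=3,interpolation=cv2.INTER_CUBIC))
E
```

```text
(no output)
```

View pics/top0.png

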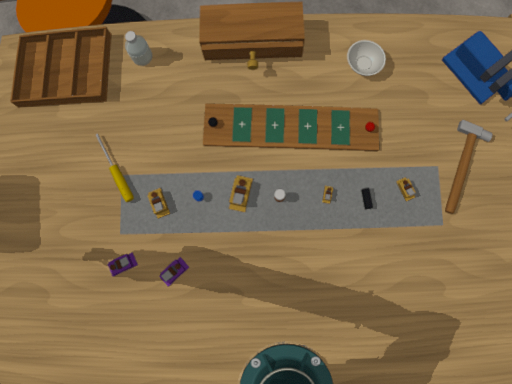

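View pics/t0z.png

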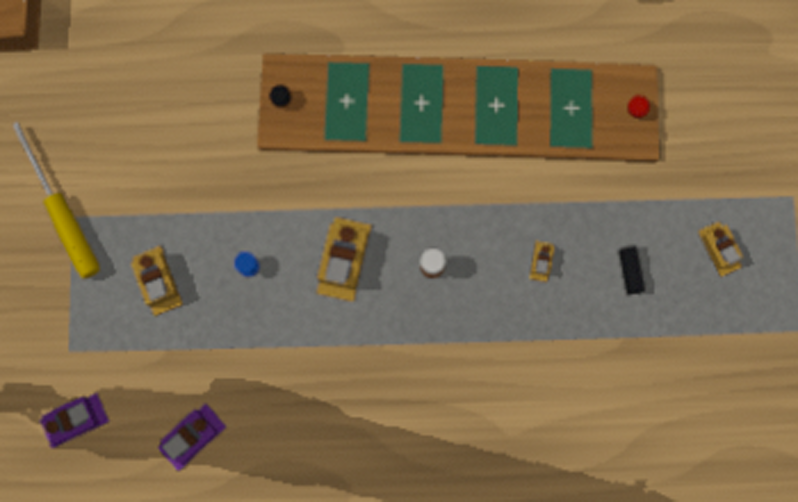

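View pics/s0z.png

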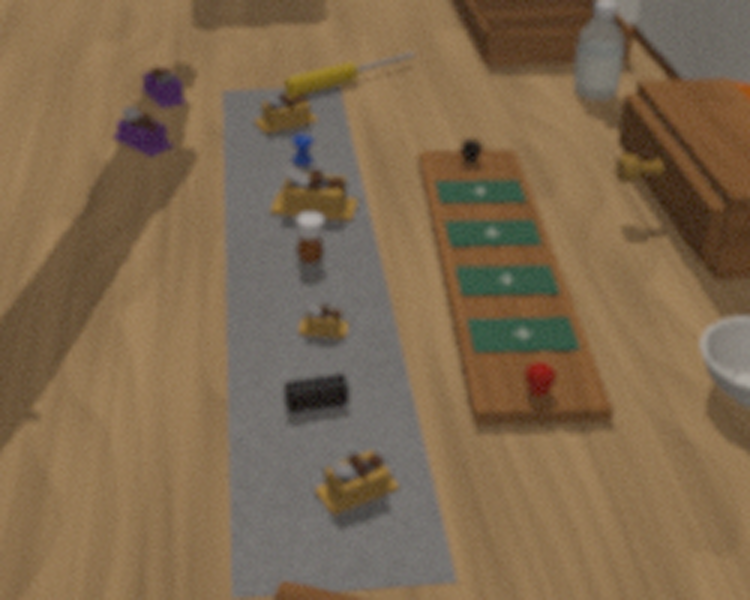

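```bash
cat > h.py <<'E'
import numpy as np, cv2
from cell import camera_info
from scipy.optimize import minimize
C={n:camera_info(n) for n in("side","top")}
def proj(cam,P):
    c=C[cam]; return cv2.projectPoints(np.asarray(P,float).reshape(-1,1,3),c['rvec'],c['tvec'],c['intrinsics'],c['D'])[0].reshape(-1,2)
def back(cam,uv,z):
    c=C[cam]; n=cv2.undistortPoints(np.array(uv,float).reshape(-1,1,2),c['intrinsics'],c['D']).reshape(-1,2)
    R=cv2.Rodrigues(c['rvec'])[0]; o=-R.T@c['tvec']; d=np.c_[n,np.ones(len(n))]@R
    return (o+d*((z-o[2])/d[:,2])[:,None])
DIM=dict(tiny=(42,20,18,30,5),small=(56,27,22,40,7),medium=(70,34,26,50,9),large=(86,41,30,62,11))
def boxes(k):
    L,W,H,l,f=[v/1000 for v in DIM[k]]
    return [(L,W,0,.15*H),(l,W,0,H),(.7*l,.5*W,H,H+f)]
def hulls(cam,k,x,y,a,z0):
    out=[];c,s=np.cos(a),np.sin(a)
    for i,(L,W,z1,z2) in enumerate(boxes(k)):
        P=[(x+c*u*L/2-s*v*W/2,y+s*u*L/2+c*v*W/2,z0+z) for u in(-1,1) for v in(-1,1) for z in(z1,z2)]
        out.append(cv2.convexHull(proj(cam,P).astype(np.float32)).reshape(-1,2))
    return out
def render(cam,k,x,y,a,z0,x0,y0,w,h,S=6):
    m=np.zeros((h*S,w*S),np.uint8)
    for q in hulls(cam,k,x,y,a,z0):
        cv2.fillConvexPoly(m,np.round(((q-[x0,y0]+.5)*S-.5)*16).astype(np.int32),1,shift=4)
    return cv2.resize(m.astype(np.float32),(w,h),interpolation=cv2.INTER_AREA)
def mask(img,lo,hi):
    return cv2.inRange(cv2.cvtColor(img,cv2.COLOR_RGB2HSV),lo,hi)
def fit(k,imgs,guess,z0=0,cams=("top","side")):
    # imgs: cam->mask float full
    def cost(p):
        e=0
        for cam in cams:
            c=proj(cam,[(guess[0],guess[1],z0+.015)])[0]
            r=int(max(20,0.075/1.0*470))
            x0,y0=int(c[0]-r),int(c[1]-r)
            x0=max(x0,0);y0=max(y0,0)
            t=imgs[cam][y0:y0+2*r,x0:x0+2*r]
            m=render(cam,k,p[0],p[1],p[2],z0,x0,y0,t.shape[1],t.shape[0])
            e+=((m-t)**2).sum()
        return e
    best=None
    for a in guess[2]:
        p0=np.array([guess[0],guess[1],a])
        r=minimize(cost,p0,method='Nelder-Mead',options=dict(initial_simplex=p0+np.array([[0,0,0],[.012,0,0],[0,.012,0],[0,0,.2]]),xatol=1e-4,fatol=.01,maxiter=300))
        if best is None or r.fun<best.fun: best=r
    return best
E
python3 - <<'E'
from h import *
for cam in("top","side"):
    f=cv2.imread(f"pics/{cam}0.png")[:,:,::-1].copy(); h=cv2.cvtColor(f,cv2.COLOR_RGB2HSV)
    for u,v in ([(240,206),(233,197),(405,183),(155,198),(162,213),(200,220),(240,193),(240,140)] if cam=="top" else [(270,293),(253,200),(258,240),(310,250),(245,172)]):
        print(cam,u,v,h[v,u])
    # brown/brass in mat
    m=mask(f,(8,70,30),(35,255,255)); cv2.imwrite(f"pics/m_{cam}.png",np.hstack([m[100:300,90:450]]))
print(back("top",[(158,203),(240,194),(328,194),(407,188)],.01))
print(back("top",[(242,124),(275,125),(308,126),(341,127)],.016))
print(back("top",[(213,123),(370,127)],.03))
E
```

```text
top 240 206 [ 20 177 134]
top 233 197 [ 17  88 130]
top 405 183 [ 10 168  70]
top 155 198 [150  12  62]
top 162 213 [ 20 173 109]
top 200 220 [ 30   7 111]
top 240 193 [ 9 61 79]
top 240 140 [ 76 127  90]
side 270 293 [ 19 164  95]
side 253 200 [ 16  50 128]
side 258 240 [ 18 157  99]
side 310 250 [ 15 158 126]
side 245 172 [ 18 121  93]
[[ 0.45350704  0.30037916  0.01      ]
 [ 0.47044265  0.09757015  0.01      ]
 [ 0.46443123 -0.11668241  0.01      ]
 [ 0.4737649  -0.31366071  0.01      ]]
[[ 0.64677447  0.08961655  0.016     ]
 [ 0.64151326  0.00726655  0.016     ]
 [ 0.63656391 -0.07489518  0.016     ]
 [ 0.63190367 -0.15732907  0.016     ]]
[[ 0.64730973  0.16075034  0.03      ]
 [ 0.62591489 -0.2274329   0.03      ]]
```

View pics/m_top.png

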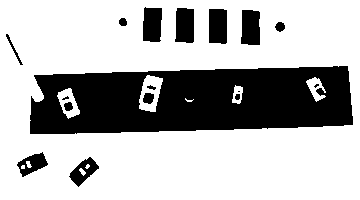

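View pics/m_side.png

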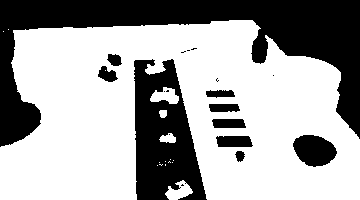

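```bash
cat >> h.py <<'E'
def brass_top(f,centers,lo=(8,70,30),rad=30):
    m=mask(f,lo,(35,255,255)); out=np.zeros(m.shape,np.uint8)
    n,lab,st,cen=cv2.connectedComponentsWithStats(m)
    for u,v in centers:
        d=[np.hypot(*(cen[i]-[u,v])) if 20<st[i,4]<3000 else 1e9 for i in range(n)]; d[0]=1e9
        c,_=cv2.findContours((lab==np.argmin(d)).astype(np.uint8),cv2.RETR_EXTERNAL,cv2.CHAIN_APPROX_NONE)
        cv2.drawContours(out,[cv2.convexHull(c[0])],-1,1,-1)
    return out
E
python3 - <<'E'
from h import *
f=cv2.imread("pics/top0.png")[:,:,::-1].copy()
Z=dict(medium=(158,203),large=(240,194),tiny=(328,194),small=(407,188))
m=brass_top(f,Z.values())
S=4
big=cv2.resize(f,None,fx=S,fy=S,interpolation=cv2.INTER_CUBIC)[:,:,::-1].copy()
sf=cv2.imread("pics/side0.png"); bs=cv2.resize(sf,None,fx=S,fy=S,interpolation=cv2.INTER_CUBIC)
tiles=[];ts=[]
for k,uv in Z.items():
    g=back("top",[uv],.01)[0]
    mm=np.zeros_like(m); c=uv; mm[c[1]-30:c[1]+30,c[0]-30:c[0]+30]=m[c[1]-30:c[1]+30,c[0]-30:c[0]+30]
    r=fit(k,{"top":mm.astype(np.float32)},(g[0],g[1],(-.3,.0,.3)),cams=("top",))
    print(k,np.round(r.x,4),np.degrees(r.x[2]).round(1),r.fun,mm.sum())
    for cam,B,T in(("top",big,tiles),("side",bs,ts)):
        for q in hulls(cam,k,*r.x,0): cv2.polylines(B,[np.round((q+.5)*S).astype(np.int32)],True,(255,0,255),1)
        c=proj(cam,[(r.x[0],r.x[1],.01)])[0]; x,y=(c*S).astype(int)
        T.append(B[y-95:y+95,x-95:x+95])
cv2.imwrite("pics/fit0.png",np.vstack([np.hstack(tiles),np.hstack(ts)]))
# pads
pm=mask(f,(65,80,40),(95,255,200)); n,l,st,cen=cv2.connectedComponentsWithStats(pm)
ok=[i for i in range(1,n) if 200<st[i,4]<1500 and 100<cen[i][1]<150]
cc=np.array(sorted([cen[i] for i in ok],key=lambda c:-c[0])); P=back("top",cc,.016); print(cc.round(1),P.round(4))
A=np.c_[np.ones(4),np.arange(4)]; co=np.linalg.lstsq(A,P[:,:2],rcond=None)[0]; print(co,np.linalg.norm(co[1]), 'res',(P[:,:2]-A@co).round(4))
d=co[1]/np.linalg.norm(co[1]); print('rest yaw',np.degrees(np.arctan2(-d[0],d[1])))
Q=co[0]+co[1]*1.5+d*.082*(np.arange(4)-1.5)[:,None]; print(Q.round(4))
# side check
s=sf[:,:,::-1].copy(); pm=mask(s,(65,80,40),(95,255,200)); n,l,st,cen=cv2.connectedComponentsWithStats(pm)
print([(cen[i].round(1),st[i,4]) for i in range(1,n) if 100<st[i,4]<1500]); print(proj("side",np.c_[Q,[.016]*4]).round(1))
E
```

```text
medium [0.4558 0.3008 0.367 ] 21.0 20.17978286743164 459
large [ 0.4743  0.0967 -0.2469] -14.1 25.239967346191406 668
tiny [ 0.4655 -0.115  -0.1935] -11.1 11.547067642211914 171
small [ 0.4731 -0.3111  0.4061] 23.3 13.678239822387695 314
[[340.  127. ]
 [307.5 125.9]
 [274.5 125. ]
 [241.6 124. ]] [[ 0.6318 -0.1548  0.016 ]
 [ 0.6369 -0.0737  0.016 ]
 [ 0.6415  0.0084  0.016 ]
 [ 0.6467  0.0905  0.016 ]]
[[ 0.63186852 -0.15508471]
 [ 0.00491416  0.08180053]] 0.08194800921125069 res [[-0.      0.0003]
 [ 0.0001 -0.0004]
 [-0.0002 -0.0001]
 [ 0.0001  0.0002]]
rest yaw -3.4379039329019325
[[ 0.6319 -0.1552]
 [ 0.6368 -0.0733]
 [ 0.6417  0.0085]
 [ 0.6466  0.0904]]
[(array([313.5, 207.6]), np.int32(138)), (array([ 83.3, 229.6]), np.int32(1083)), (array([317.9, 223.3]), np.int32(188)), (array([323.8, 241.2]), np.int32(255))]
[[323.9 241.7]
 [318.6 223.7]
 [313.9 207.9]
 [309.8 194.1]]
```

View pics/fit0.png

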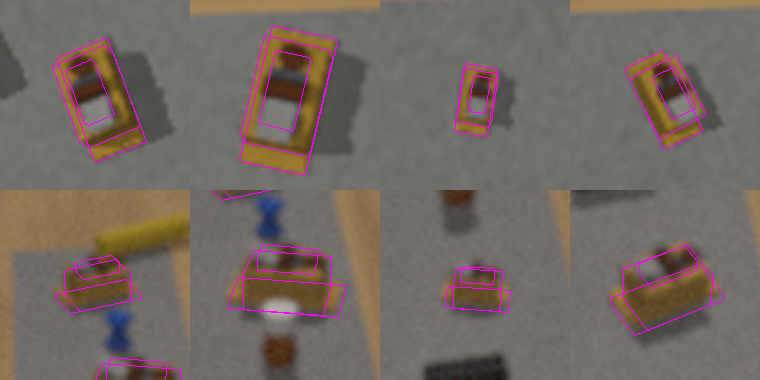

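servo_tool([
  {"delta_pos": [2,-5.2,-1],"twist": [0,0,0.163],"gripper": 8.5},
  {"delta_pos": [4,-10.4,-2],"twist": [0,0,0.326],"gripper": 8.5},
  {"delta_pos": [6,-15.6,-3],"twist": [0,0,0.489],"gripper": 6},
  {"delta_pos": [8,-20.8,-4],"twist": [0,0,0.652],"gripper": 6},
  {"delta_pos": [10,-26,-5],"twist": [0,0,0.815],"gripper": 6},
], force=40)

```text
time_s: 1.72
tcp_pos: [0.4147, 0.392, 0.1813]
tcp_rot: [[-0.931, -0.364, 0.001], [-0.364, 0.931, 0.001], [-0.001, 0.0, -1.0]]
ft_force: [0.7, -0.0, 0.8]
width: 0.0603
```

```bash
cat > plan.py <<'E'
import sys,numpy as np
from cell import sense
s=sense(); p=s['tcp_pos'];R=s['tcp_rot']
yaw=np.degrees(np.arctan2(R[1,0],R[0,0]))
print('t',round(s['time_s'],2),'pos',np.round(p,4),'yaw',round(yaw,2),'tilt',np.round(R[:2,2],4),'w',round(s['width'],4),'F',np.round(s['ft_force'],1),'j',np.round(s['joints'],0))
if len(sys.argv)>1:
    x,y,z,a=map(float,sys.argv[1:5]); d=(a-yaw+90)%180-90
    print('delta cm',np.round((np.array([x,y,z])-p)*100,2),'twist',round(np.radians(d),4))
E
python3 plan.py .4558 .3008 .12 21
```

```text
t 1.73 pos [0.4147 0.392  0.1813] yaw -158.65 tilt [0.0009 0.0005] w 0.0603 F [ 0.7 -0.   0.8] j [-41.  27. -10. 115.   7.  39.  57.]
delta cm [ 4.11 -9.12 -6.13] twist -0.0061
```

servo_tool([
  {"delta_pos": [2,-4.6,-3],"twist": [0,0,0],"gripper": 6},
  {"delta_pos": [4.2,-9.25,-6],"twist": [0,0,0],"gripper": 6},
  {"delta_pos": [4.2,-9.25,-10],"twist": [0,0,0],"gripper": 6},
  {"delta_pos": [4.2,-9.25,-10],"twist": [0,0,0],"gripper": 6},
])

```text
time_s: 2.22
tcp_pos: [0.4547, 0.2992, 0.0793]
tcp_rot: [[-0.934, -0.358, -0.004], [-0.358, 0.934, -0.003], [0.005, -0.002, -1.0]]
ft_force: [0.5, -0.1, 0.9]
width: 0.06
```

```bash
python3 plan.py .4558 .3008 .006 21;  python3 - <<'E'
from cell import *
import cv2
f=grab_frame("top")
cv2.imwrite("pics/t1.png",cv2.resize(f[150:260,90:230,::-1],None,fx=4,fy=4,interpolation=cv2.INTER_CUBIC))
f=grab_frame("side")
cv2.imwrite("pics/s1.png",cv2.resize(f[110:220,180:320,::-1],None,fx=4,fy=4,interpolation=cv2.INTER_CUBIC))
E
```

```text
t 2.23 pos [0.4547 0.2992 0.0793] yaw -159.03 tilt [-0.0042 -0.0034] w 0.06 F [ 0.5 -0.1  0.9] j [-33.  34.  -7. 121.  10.  26.  63.]
delta cm [ 0.11  0.16 -7.33] twist 0.0005
```

View pics/s1.png

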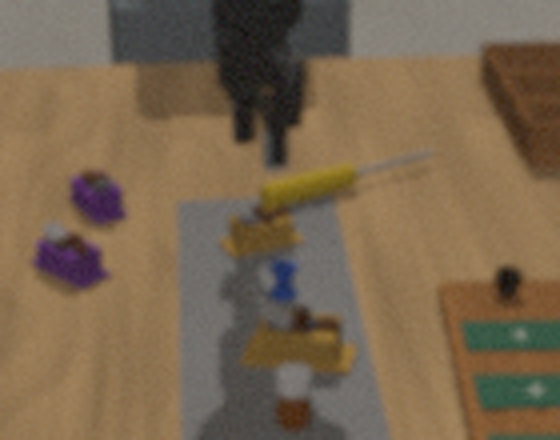

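View pics/t1.png

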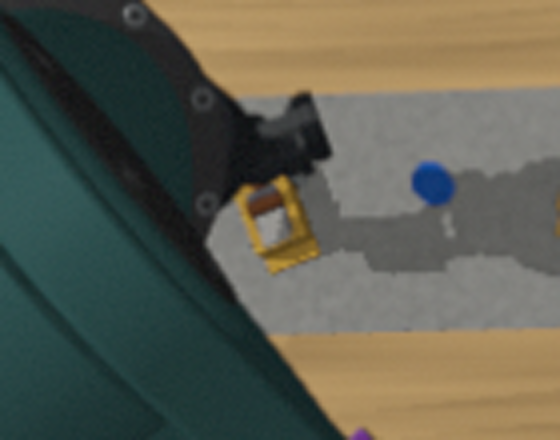

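```bash
python3 - <<'E'
from h import *
from cell import sense
p=sense()['tcp_pos']
for c,o in(("top",(90,150)),("side",(180,110))): 
    for q in (p,p+[0,0,.05],p-[0,0,p[2]]): print(c,proj(c,[q])[0],(proj(c,[q])[0]-o)*4)
E
```

```text
top [149.82765378 197.29848874] [239.3106151  189.19395498]
top [144.07579877 193.63029118] [216.30319509 174.52116472]
top [158.23732002 202.64995595] [272.9492801 210.5998238]
side [244.82904616 150.23794047] [259.31618465 160.95176189]
side [244.57638461 136.79323406] [258.30553843 107.17293623]
side [245.22780502 171.2401933 ] [260.91122007 244.96077319]
```

servo_tool([
  {"delta_pos": [0,0,-3.5],"twist": [0,0,0],"gripper": 5.4},
  {"delta_pos": [0,0,-6.5],"twist": [0,0,0],"gripper": 5.4},
  {"delta_pos": [0,0,-7.5],"twist": [0,0,0],"gripper": 5.4},
  {"delta_pos": [0,0,-7.5],"twist": [0,0,0],"gripper": 5.4},
])

```text
time_s: 2.82
tcp_pos: [0.4561, 0.3022, 0.0071]
tcp_rot: [[-0.933, -0.36, 0.001], [-0.36, 0.933, 0.001], [-0.001, 0.001, -1.0]]
ft_force: [-0.4, 0.5, 0.8]
width: 0.0542
```

```bash
python3 plan.py .4558 .3008 .006 21
```

```text
t 2.83 pos [0.4561 0.3022 0.0071] yaw -158.89 tilt [0.0008 0.0009] w 0.0542 F [-0.4  0.5  0.8] j [-35.  42.  -5. 122.  11.  17.  62.]
delta cm [-0.03 -0.14 -0.11] twist -0.002
```

servo_tool([
  {"delta_pos": [0,0,0],"twist": [0,0,0],"gripper": 2},
  {"delta_pos": [0,0,0],"twist": [0,0,0],"gripper": 2},
  {"delta_pos": [0,0,0],"twist": [0,0,0],"gripper": 2},
  {"delta_pos": [0,0,0],"twist": [0,0,0],"gripper": 2},
], force=50)

```text
time_s: 3.32
tcp_pos: [0.4568, 0.3019, 0.0079]
tcp_rot: [[-0.933, -0.359, 0.002], [-0.359, 0.933, 0.002], [-0.003, 0.001, -1.0]]
ft_force: [-0.3, -0.1, 7.3]
width: 0.0328
```

```bash
python3 plan.py .4558 .3008 .006 21; python3 - <<'E'
from cell import *
import cv2
f=grab_frame("top")
a=cv2.resize(f[150:260,90:230,::-1],None,fx=2.8,fy=2.8,interpolation=cv2.INTER_CUBIC)
f=grab_frame("side")
cv2.imwrite("pics/c2.png",cv2.hconcat([a,cv2.resize(f[110:220,180:320,::-1],None,fx=2.8,fy=2.8,interpolation=cv2.INTER_CUBIC)]))
E
```

```text
t 3.33 pos [0.4568 0.3019 0.0079] yaw -158.95 tilt [0.0022 0.0019] w 0.0328 F [-0.3 -0.1  7.3] j [-35.  41.  -5. 122.  11.  17.  62.]
delta cm [-0.1  -0.11 -0.19] twist -0.0009
```

View pics/c2.png

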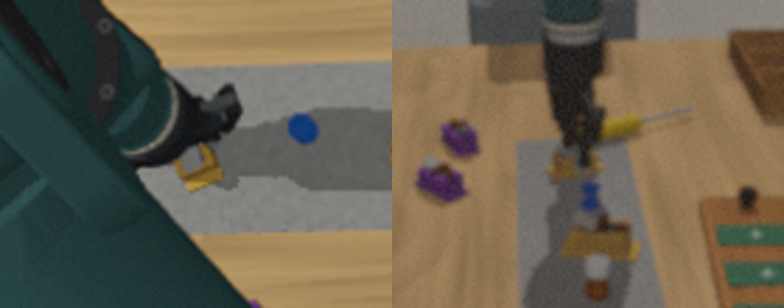

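servo_tool([
  {"delta_pos": [0,0,3],"twist": [0,0,0],"gripper": 2},
  {"delta_pos": [0.5,-0.8,8],"twist": [0,0,0],"gripper": 2},
  {"delta_pos": [3.2,-5.1,10],"twist": [0,0,-0.07],"gripper": 2},
  {"delta_pos": [6.2,-9.8,10],"twist": [0,0,-0.14],"gripper": 2},
  {"delta_pos": [9.2,-14.6,10],"twist": [0,0,-0.21],"gripper": 2},
])

```text
time_s: 4.05
tcp_pos: [0.5488, 0.1538, 0.1074]
tcp_rot: [[-0.988, -0.155, 0.002], [-0.155, 0.988, 0.001], [-0.002, 0.0, -1.0]]
ft_force: [1.0, -0.3, -1.8]
width: 0.033
```

```bash
python3 plan.py .6427 .0085 .05 -3.44
```

```text
t 4.05 pos [0.5488 0.1538 0.1074] yaw -171.08 tilt [0.0016 0.0007] w 0.033 F [ 1.  -0.3 -1.8] j [-15.  33.  -7. 117.   7.  30.  72.]
delta cm [  9.39 -14.53  -5.74] twist -0.2157
```

servo_tool([
  {"delta_pos": [3.2,-4.9,0],"twist": [0,0,-0.07],"gripper": 2},
  {"delta_pos": [6.3,-9.7,0],"twist": [0,0,-0.14],"gripper": 2},
  {"delta_pos": [9.4,-14.5,-1],"twist": [0,0,-0.215],"gripper": 2},
  {"delta_pos": [9.4,-14.5,-5.5],"twist": [0,0,-0.215],"gripper": 2},
  {"delta_pos": [9.4,-14.5,-5.5],"twist": [0,0,-0.215],"gripper": 2},
])

```text
time_s: 4.68
tcp_pos: [0.6383, 0.009, 0.0485]
tcp_rot: [[-0.998, 0.059, -0.008], [0.059, 0.998, -0.001], [0.008, -0.001, -1.0]]
ft_force: [-0.1, 0.2, -1.7]
width: 0.0329
```

```bash
python3 plan.py .6427 .0085 .024 -3.44; cat > two.py <<'E'
from h import *
from cell import *
import sys
# usage two.py name x y
n,x,y=sys.argv[1],float(sys.argv[2]),float(sys.argv[3]); t=[]
for c in("top","side"):
    f=cv2.copyMakeBorder(grab_frame(c),60,60,60,60,cv2.BORDER_CONSTANT)
    u,v=proj(c,[(x,y,.02)])[0].astype(int)+60
    t.append(cv2.resize(f[v-50:v+50,u-60:u+60,::-1],None,fx=3.3,fy=3.3,interpolation=cv2.INTER_CUBIC))
cv2.imwrite(f"pics/{n}.png",cv2.hconcat(t))
E
python3 two.py c3 .6427 .0085
```

```text
t 4.67 pos [0.6383 0.009  0.0485] yaw 176.62 tilt [-0.0084 -0.0006] w 0.0329 F [-0.1  0.2 -1.7] j [ -2.  41.  -4. 109.   5.  30.  77.]
delta cm [ 0.44 -0.05 -2.45] twist -0.001
```

View pics/c3.png

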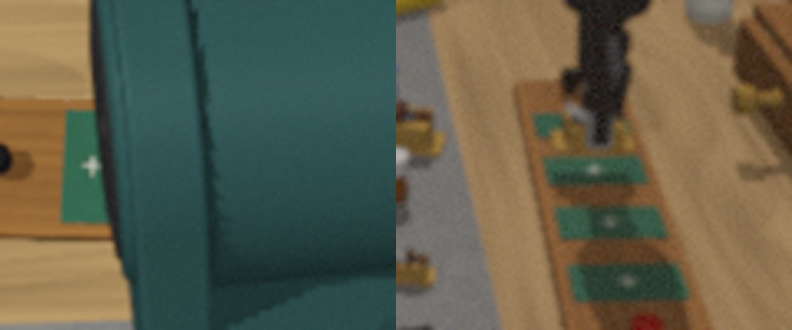

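servo_tool([
  {"delta_pos": [0,0,-1.2],"twist": [0,0,0],"gripper": 2},
  {"delta_pos": [0,0,-2.2],"twist": [0,0,0],"gripper": 2},
  {"delta_pos": [0,0,-2.4],"twist": [0,0,0],"gripper": 2},
  {"delta_pos": [0,0,-2.4],"twist": [0,0,0],"gripper": 2},
  {"delta_pos": [0,0,-2.4],"twist": [0,0,0],"gripper": 2},
])

```text
time_s: 5.4
tcp_pos: [0.6422, 0.01, 0.0276]
tcp_rot: [[-0.998, 0.058, 0.001], [0.058, 0.998, -0.0], [-0.001, 0.0, -1.0]]
ft_force: [-0.5, -0.7, -2.3]
width: 0.0327
```

```bash
python3 plan.py .6427 .0085 .0235 -3.44
```

```text
t 5.4 pos [0.6422 0.01   0.0276] yaw 176.69 tilt [ 0.0006 -0.    ] w 0.0327 F [-0.5 -0.7 -2.3] j [ -2.  43.  -4. 109.   6.  28.  77.]
delta cm [ 0.05 -0.15 -0.41] twist -0.0023
```

servo_tool([
  {"delta_pos": [0.05,-0.1,-0.15],"twist": [0,0,0],"gripper": 2},
  {"delta_pos": [0.05,-0.1,-0.3],"twist": [0,0,0],"gripper": 2},
  {"delta_pos": [0.05,-0.1,-0.45],"twist": [0,0,0],"gripper": 2},
  {"delta_pos": [0.05,-0.1,-0.45],"twist": [0,0,0],"gripper": 2},
])

```text
time_s: 5.9
tcp_pos: [0.6425, 0.0088, 0.024]
tcp_rot: [[-0.998, 0.058, 0.0], [0.058, 0.998, -0.0], [-0.0, -0.0, -1.0]]
ft_force: [-2.9, -0.7, 5.6]
width: 0.0327
```

```bash
python3 plan.py .6427 .0085 .0235 -3.44; python3 two.py c4 .6427 .0085
```

```text
t 5.9 pos [0.6425 0.0088 0.024 ] yaw 176.68 tilt [ 0.0002 -0.0003] w 0.0327 F [-2.9 -0.7  5.6] j [ -2.  44.  -4. 109.   6.  27.  77.]
delta cm [ 0.02 -0.03 -0.05] twist -0.002
```

View pics/c4.png

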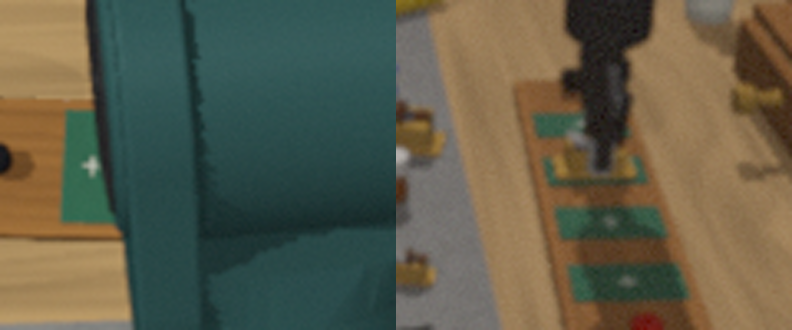

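servo_tool([
  {"delta_pos": [0,0,0],"twist": [0,0,0],"gripper": 4.0},
  {"delta_pos": [0,0,0],"twist": [0,0,0],"gripper": 5.0},
  {"delta_pos": [0,0,0],"twist": [0,0,0],"gripper": 5.0},
  {"delta_pos": [0,0,3.5],"twist": [0,0,0],"gripper": 5.0},
  {"delta_pos": [0,0,8],"twist": [0,0,0],"gripper": 5.0},
])

```text
time_s: 6.62
tcp_pos: [0.6413, 0.009, 0.1023]
tcp_rot: [[-0.998, 0.057, -0.003], [0.057, 0.998, -0.0], [0.003, -0.0, -1.0]]
ft_force: [0.7, -0.5, 0.4]
width: 0.0501
```

```bash
python3 plan.py .4748 .0975 .08 -14.1
```

```text
t 6.62 pos [0.6413 0.009  0.1023] yaw 176.7 tilt [-0.0032 -0.0002] w 0.0501 F [ 0.7 -0.5  0.4] j [ -2.  37.  -5. 108.   5.  35.  77.]
delta cm [-16.65   8.85  -2.23] twist -0.1886
```

servo_tool([
  {"delta_pos": [-4.2,2.2,0],"twist": [0,0,-0.05],"gripper": 5.0},
  {"delta_pos": [-8.4,4.4,0],"twist": [0,0,-0.1],"gripper": 6.4},
  {"delta_pos": [-12.6,6.7,0],"twist": [0,0,-0.15],"gripper": 6.4},
  {"delta_pos": [-16.65,8.85,-1.5],"twist": [0,0,-0.188],"gripper": 6.4},
  {"delta_pos": [-16.65,8.85,-2.5],"twist": [0,0,-0.188],"gripper": 6.4},
])

```text
time_s: 7.25
tcp_pos: [0.4714, 0.0992, 0.0773]
tcp_rot: [[-0.971, 0.238, -0.005], [0.238, 0.971, -0.0], [0.005, -0.001, -1.0]]
ft_force: [0.8, 0.6, -0.4]
width: 0.064
```

```bash
python3 plan.py .4748 .0975 .007 -14.1; python3 - <<'E'
from h import *
from cell import grab_frame
f=grab_frame("top"); cv2.imwrite("pics/t5.png",f[:,:,::-1])
s=grab_frame("side"); cv2.imwrite("pics/s5.png",s[:,:,::-1])
E
```

```text
t 7.25 pos [0.4714 0.0992 0.0773] yaw 166.21 tilt [-0.0048 -0.0002] w 0.064 F [ 0.8  0.6 -0.4] j [-17.  32.  -1. 129.   1.  19.  58.]
delta cm [ 0.34 -0.17 -7.03] twist -0.0054
```

View pics/t5.png

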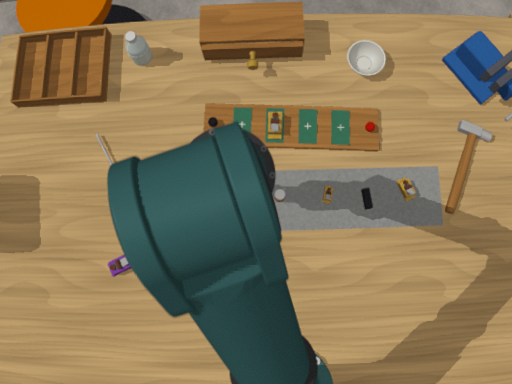

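View pics/s5.png

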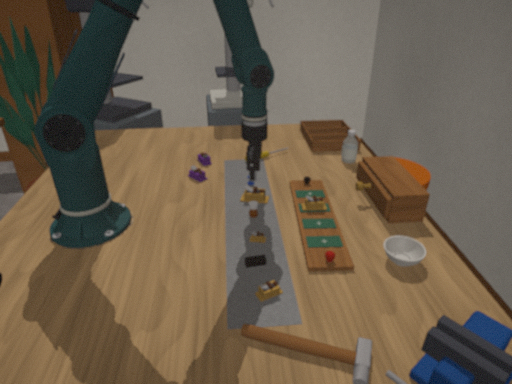

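servo_tool([
  {"delta_pos": [0,0,-3],"twist": [0,0,0],"gripper": 6.2},
  {"delta_pos": [0,0,-5.8],"twist": [0,0,0],"gripper": 6.2},
  {"delta_pos": [0,0,-7.2],"twist": [0,0,0],"gripper": 6.2},
  {"delta_pos": [0,0,-7.2],"twist": [0,0,0],"gripper": 6.2},
])

```text
time_s: 7.85
tcp_pos: [0.4765, 0.097, 0.0052]
tcp_rot: [[-0.97, 0.244, -0.001], [0.244, 0.97, -0.0], [0.0, -0.001, -1.0]]
ft_force: [-0.3, -0.2, 0.2]
width: 0.0623
```

```bash
python3 plan.py .4748 .0975 .007 -14.1; cat >> h.py <<'E'
def onpad(k,f,pad,yaw0=-.06):
    z0=.016; c,s=np.cos(yaw0),np.sin(yaw0)
    B=[(pad[0]+c*u-s*v,pad[1]+s*u+c*v,z0) for u,v in((-.0445,-.0225),(.0445,-.0225),(.0445,.0225),(-.0445,.0225))]
    reg=np.zeros(f.shape[:2],np.uint8); cv2.fillConvexPoly(reg,np.round(proj("top",B)).astype(np.int32),1)
    reg=cv2.dilate(reg,np.ones((5,5)))
    m=mask(f,(14,110,60),(35,255,255))*reg
    n,lab,st,cen=cv2.connectedComponentsWithStats(mask(f,(65,70,20),(95,255,200))*reg)
    return m
E
python3 - <<'E'
from h import *
f=cv2.imread("pics/t5.png")[:,:,::-1].copy()
h=cv2.cvtColor(f,cv2.COLOR_RGB2HSV)
for v in range(106,146,2): print(v,[tuple(int(q) for q in h[v,u]) for u in(267,270,275,280,284)])
E
```

```text
t 7.85 pos [0.4765 0.097  0.0052] yaw 165.86 tilt [-0.0006 -0.0005] w 0.0623 F [-0.3 -0.2  0.2] j [-17.  40.  -0. 130.   1.  10.  58.]
delta cm [-0.17  0.05  0.18] twist 0.0007
106 [(15, 164, 152), (16, 166, 154), (15, 164, 157), (15, 159, 159), (16, 157, 159)]
108 [(52, 69, 107), (57, 71, 104), (39, 76, 108), (32, 84, 106), (17, 139, 139)]
110 [(76, 123, 106), (75, 114, 107), (76, 130, 108), (75, 124, 107), (24, 101, 119)]
112 [(69, 91, 109), (21, 175, 172), (17, 144, 124), (22, 140, 170), (22, 110, 121)]
114 [(67, 84, 109), (21, 171, 176), (12, 167, 90), (21, 179, 170), (23, 105, 109)]
116 [(67, 84, 109), (21, 170, 176), (11, 161, 98), (21, 174, 173), (24, 103, 84)]
118 [(68, 87, 103), (20, 160, 158), (176, 30, 68), (21, 173, 170), (17, 133, 98)]
120 [(65, 75, 98), (19, 174, 144), (11, 155, 92), (20, 176, 129), (17, 125, 100)]
122 [(62, 73, 101), (19, 174, 135), (11, 140, 82), (20, 175, 125), (17, 130, 102)]
124 [(54, 80, 112), (20, 134, 154), (23, 14, 144), (20, 175, 160), (16, 134, 105)]
126 [(53, 78, 114), (19, 131, 154), (15, 10, 152), (21, 175, 162), (17, 133, 100)]
128 [(43, 85, 108), (19, 114, 145), (20, 10, 151), (21, 180, 147), (17, 141, 103)]
130 [(42, 89, 112), (20, 155, 169), (17, 26, 139), (20, 178, 132), (17, 135, 102)]
132 [(54, 79, 103), (20, 176, 120), (21, 170, 105), (20, 179, 114), (17, 138, 102)]
134 [(47, 84, 109), (21, 178, 149), (21, 177, 134), (20, 174, 135), (17, 147, 106)]
136 [(41, 88, 116), (21, 175, 176), (21, 172, 175), (21, 174, 177), (17, 141, 147)]
138 [(49, 78, 111), (22, 153, 150), (21, 165, 141), (22, 165, 155), (17, 142, 140)]
140 [(77, 137, 110), (78, 136, 109), (77, 133, 107), (76, 132, 108), (17, 143, 141)]
142 [(23, 98, 117), (23, 95, 115), (32, 80, 109), (39, 76, 104), (17, 150, 148)]
144 [(16, 167, 163), (16, 163, 163), (16, 161, 166), (16, 162, 165), (16, 162, 165)]
```

servo_tool([
  {"delta_pos": [0,0,0.2],"twist": [0,0,0],"gripper": 3},
  {"delta_pos": [0,0,0.2],"twist": [0,0,0],"gripper": 3},
  {"delta_pos": [0,0,0.2],"twist": [0,0,0],"gripper": 3},
  {"delta_pos": [0,0,0.2],"twist": [0,0,0],"gripper": 3},
], force=60)

```text
time_s: 8.35
tcp_pos: [0.4769, 0.0975, 0.009]
tcp_rot: [[-0.97, 0.244, 0.002], [0.244, 0.97, 0.0], [-0.002, 0.001, -1.0]]
ft_force: [0.1, -0.3, 6.5]
width: 0.0397
```

```bash
python3 plan.py .6466 .0904 .11 -3.44
```

```text
t 8.35 pos [0.4769 0.0975 0.009 ] yaw 165.9 tilt [0.0024 0.0004] w 0.0397 F [ 0.1 -0.3  6.5] j [-17.  40.  -0. 130.   1.  10.  58.]
delta cm [16.97 -0.71 10.1 ] twist 0.1861
```

```bash
cat >> h.py <<'E'
PADS={1:(.6319,-.1552),2:(.6368,-.0733),3:(.6417,.0085),4:(.6466,.0904)}
def checkpad(k,f,i):
    reg=np.zeros(f.shape[:2],np.uint8); p=PADS[i]; c,s=np.cos(-.06),np.sin(-.06)
    B=[(p[0]+c*u-s*v,p[1]+s*u+c*v,.016) for u,v in((-.047,-.027),(.047,-.027),(.047,.03),(-.047,.03))]
    cv2.fillConvexPoly(reg,np.round(proj("top",B)).astype(np.int32),1)
    m=mask(f,(18,140,60),(25,255,255))*reg
    n,lab,st,cen=cv2.connectedComponentsWithStats(m,connectivity=8)
    j=1+np.argmax(st[1:,4]); 
    pts=cv2.findNonZero((lab==j).astype(np.uint8)); o=np.zeros(f.shape[:2],np.uint8)
    cv2.fillConvexPoly(o,cv2.convexHull(pts),1)
    r=fit(k,{"top":o.astype(np.float32)},(p[0],p[1],(-.06,)),z0=.016,cams=("top",))
    d=np.array(r.x[:2])-p; print(k,'pad',i,r.x.round(4),'yaw err deg',np.degrees(r.x[2]+.06).round(1),'off along/across mm',(1000*np.array([c*d[0]+s*d[1],-s*d[0]+c*d[1]])).round(1),'cost',round(r.fun,1),o.sum())
    S=5;b=cv2.resize(f,None,fx=S,fy=S,interpolation=cv2.INTER_CUBIC)[:,:,::-1].copy()
    for q in hulls("top",k,*r.x,.016): cv2.polylines(b,[np.round((q+.5)*S).astype(np.int32)],True,(255,0,255),1)
    u,v=(proj("top",[(p[0],p[1],.016)])[0]*S).astype(int); return b[v-125:v+125,u-110:u+110]
E
python3 - <<'E'
from h import *
f=cv2.imread("pics/t5.png")[:,:,::-1].copy()
cv2.imwrite("pics/p3.png",checkpad("medium",f,3))
E
```

```text
medium pad 3 [ 0.6411  0.0085 -0.0349] yaw err deg 1.4 off along/across mm [-0.6 -0. ] cost 3.5 375
```

View pics/p3.png

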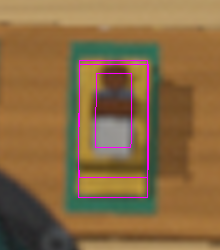

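servo_tool([
  {"delta_pos": [0,0,3],"twist": [0,0,0],"gripper": 3},
  {"delta_pos": [0.5,0,8],"twist": [0,0,0],"gripper": 3},
  {"delta_pos": [5.9,-0.2,10],"twist": [0,0,0.062],"gripper": 3},
  {"delta_pos": [11.5,-0.5,10],"twist": [0,0,0.124],"gripper": 3},
  {"delta_pos": [17.2,-0.7,10],"twist": [0,0,0.186],"gripper": 3},
])

```text
time_s: 8.98
tcp_pos: [0.6489, 0.0903, 0.1087]
tcp_rot: [[-0.998, 0.058, 0.0], [0.058, 0.998, 0.0], [-0.0, 0.0, -1.0]]
ft_force: [0.7, 0.1, -2.7]
width: 0.0399
```

```bash
python3 plan.py .649 .0903 .05 -3.44
```

```text
t 8.97 pos [0.6489 0.0903 0.1087] yaw 176.7 tilt [0.0004 0.0001] w 0.0399 F [ 0.7  0.1 -2.7] j [ -9.  37.  -4. 106.   5.  37.  71.]
delta cm [ 0.01  0.   -5.87] twist -0.0024
```

servo_tool([
  {"delta_pos": [0,0,-3.5],"twist": [0,0,-0.002],"gripper": 3},
  {"delta_pos": [0,0,-6.5],"twist": [0,0,-0.002],"gripper": 3},
  {"delta_pos": [0,0,-7.6],"twist": [0,0,-0.002],"gripper": 3},
  {"delta_pos": [0,0,-7.7],"twist": [0,0,-0.002],"gripper": 3},
  {"delta_pos": [0,0,-7.8],"twist": [0,0,-0.002],"gripper": 3},
])

```text
time_s: 9.6
tcp_pos: [0.6488, 0.0908, 0.031]
tcp_rot: [[-0.998, 0.062, 0.002], [0.062, 0.998, 0.0], [-0.002, 0.001, -1.0]]
ft_force: [0.3, 0.4, -2.0]
width: 0.0401
```

```bash
python3 plan.py .649 .0903 .0245 -3.44; python3 two.py c6 .649 .09
```

```text
t 9.6 pos [0.6488 0.0908 0.031 ] yaw 176.47 tilt [0.0021 0.0004] w 0.0401 F [ 0.3  0.4 -2. ] j [ -9.  44.  -4. 108.   5.  29.  70.]
delta cm [ 0.02 -0.05 -0.65] twist 0.0016
```

View pics/c6.png

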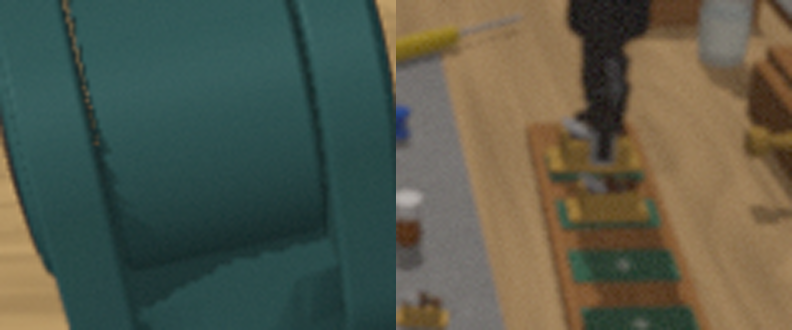

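servo_tool([
  {"delta_pos": [0,0,-0.2],"twist": [0,0,0],"gripper": 3},
  {"delta_pos": [0,0,-0.4],"twist": [0,0,0],"gripper": 3},
  {"delta_pos": [0,0,-0.55],"twist": [0,0,0],"gripper": 3},
  {"delta_pos": [0,0,-0.65],"twist": [0,0,0],"gripper": 3},
  {"delta_pos": [0,0,-0.65],"twist": [0,0,0],"gripper": 3},
])

```text
time_s: 10.32
tcp_pos: [0.648, 0.0905, 0.0251]
tcp_rot: [[-0.998, 0.062, 0.0], [0.062, 0.998, -0.0], [-0.0, -0.0, -1.0]]
ft_force: [-3.4, 0.1, 10.0]
width: 0.0401
```

servo_tool([
  {"delta_pos": [0,0,0.1],"twist": [0,0,0],"gripper": 4.6},
  {"delta_pos": [0,0,0.1],"twist": [0,0,0],"gripper": 5.6},
  {"delta_pos": [0,0,0.1],"twist": [0,0,0],"gripper": 5.6},
  {"delta_pos": [0,0,4],"twist": [0,0,0],"gripper": 5.6},
  {"delta_pos": [0,0,8.5],"twist": [0,0,0],"gripper": 5.6},
])

```text
time_s: 10.95
tcp_pos: [0.6471, 0.0904, 0.108]
tcp_rot: [[-0.998, 0.062, -0.003], [0.062, 0.998, -0.001], [0.003, -0.001, -1.0]]
ft_force: [-0.4, 0.3, 0.6]
width: 0.0562
```

```bash
python3 plan.py .4735 -.1148 .08 -11.1;python3 plan.py .4655 -.1150 .08 -11.1;
```

```text
t 10.95 pos [0.6471 0.0904 0.108 ] yaw 176.46 tilt [-0.0027 -0.0005] w 0.0562 F [-0.4  0.3  0.6] j [ -9.  37.  -4. 106.   4.  37.  70.]
delta cm [-17.36 -20.52  -2.8 ] twist -0.132
t 10.95 pos [0.6471 0.0904 0.108 ] yaw 176.46 tilt [-0.0027 -0.0005] w 0.0562 F [-0.4  0.3  0.6] j [ -9.  37.  -4. 106.   4.  37.  70.]
delta cm [-18.16 -20.54  -2.8 ] twist -0.132
```

servo_tool([
  {"delta_pos": [-3.6,-4.1,0],"twist": [0,0,-0.026],"gripper": 5.0},
  {"delta_pos": [-7.3,-8.2,0],"twist": [0,0,-0.052],"gripper": 4.2},
  {"delta_pos": [-10.9,-12.3,0],"twist": [0,0,-0.08],"gripper": 4.2},
  {"delta_pos": [-14.5,-16.4,0],"twist": [0,0,-0.106],"gripper": 4.2},
  {"delta_pos": [-18.15,-20.5,0],"twist": [0,0,-0.132],"gripper": 4.2},
])

```text
time_s: 11.58
tcp_pos: [0.4656, -0.1158, 0.1084]
tcp_rot: [[-0.981, 0.193, 0.001], [0.193, 0.981, -0.0], [-0.001, -0.0, -1.0]]
ft_force: [-0.0, -0.6, -0.2]
width: 0.0421
```

servo_tool([
  {"delta_pos": [0,0,-3],"twist": [0,0,0],"gripper": 4.2},
  {"delta_pos": [0,0,-5],"twist": [0,0,0],"gripper": 4.2},
  {"delta_pos": [0,0,-5],"twist": [0,0,0],"gripper": 4.2},
])

```text
time_s: 11.95
tcp_pos: [0.4656, -0.1144, 0.0573]
tcp_rot: [[-0.981, 0.193, -0.003], [0.193, 0.981, 0.0], [0.003, -0.0, -1.0]]
ft_force: [-0.4, -0.4, 0.6]
width: 0.0419
```

```bash
python3 plan.py .4655 -.1150 .004 -11.1;  python3 - <<'E'
from h import *
from cell import grab_frame
f=grab_frame("top"); cv2.imwrite("pics/t7.png",f[:,:,::-1])
cv2.imwrite("pics/p4.png",np.hstack([checkpad("large",f,4),checkpad("medium",f,3)]))
E
python3 two.py c7 .4655 -.115
```

```text
t 11.95 pos [ 0.4656 -0.1144  0.0573] yaw 168.89 tilt [-0.0027  0.0004] w 0.0419 F [-0.4 -0.4  0.6] j [ 11.  34.  -3. 130.   6.  17.  82.]
delta cm [-0.01 -0.06 -5.33] twist 0.0002
large pad 4 [ 0.6437  0.0903 -0.0851] yaw err deg -1.4 off along/across mm [-2.9 -0.2] cost 27.8 613
medium pad 3 [ 0.6411  0.0085 -0.0349] yaw err deg 1.4 off along/across mm [-0.6 -0. ] cost 3.5 375
```

View pics/p4.png

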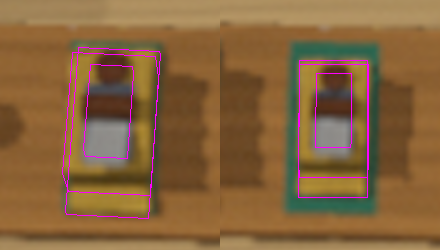

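View pics/c7.png

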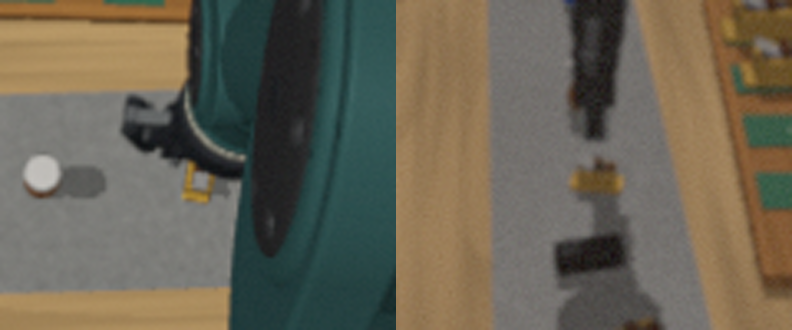

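servo_tool([
  {"delta_pos": [0,-0.02,-3],"twist": [0,0,0],"gripper": 4.0},
  {"delta_pos": [0,-0.02,-4.8],"twist": [0,0,0],"gripper": 4.0},
  {"delta_pos": [0,-0.02,-5.2],"twist": [0,0,0],"gripper": 4.0},
  {"delta_pos": [0,-0.02,-5.2],"twist": [0,0,0],"gripper": 4.0},
])

```text
time_s: 12.6
tcp_pos: [0.4669, -0.1146, 0.0068]
tcp_rot: [[-0.981, 0.192, 0.001], [0.192, 0.981, -0.0], [-0.001, 0.0, -1.0]]
ft_force: [0.3, 0.8, 0.1]
width: 0.0398
```

servo_tool([
  {"delta_pos": [0,0,0],"twist": [0,0,0],"gripper": 1},
  {"delta_pos": [0,0,0],"twist": [0,0,0],"gripper": 1},
  {"delta_pos": [0,0,0],"twist": [0,0,0],"gripper": 1},
  {"delta_pos": [0,0,0],"twist": [0,0,0],"gripper": 1},
], force=40)

```text
time_s: 13.1
tcp_pos: [0.4671, -0.1147, 0.0073]
tcp_rot: [[-0.981, 0.193, 0.002], [0.193, 0.981, -0.0], [-0.002, 0.0, -1.0]]
ft_force: [-0.8, -0.3, 5.9]
width: 0.0188
```

```bash
python3 plan.py .6319 -.1552 .11 -3.44; python3 two.py c8 .4655 -.115
```

```text
t 13.1 pos [ 0.4671 -0.1147  0.0073] yaw 168.9 tilt [ 0.0018 -0.0003] w 0.0188 F [-0.8 -0.3  5.9] j [ 10.  40.  -2. 130.   6.  10.  81.]
delta cm [16.48 -4.05 10.27] twist 0.1337
```

View pics/c8.png

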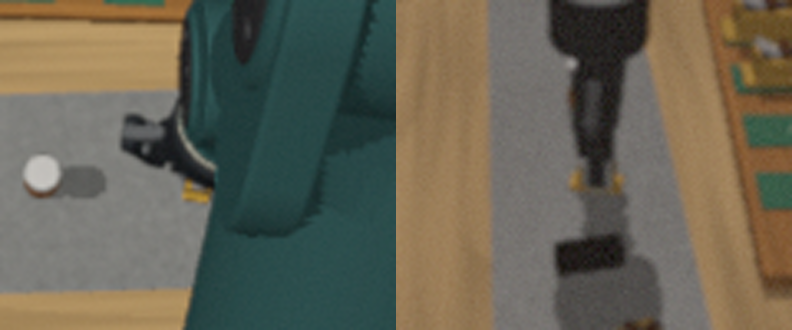

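servo_tool([
  {"delta_pos": [0,0,3],"twist": [0,0,0],"gripper": 1},
  {"delta_pos": [0.5,-0.1,8],"twist": [0,0,0],"gripper": 1},
  {"delta_pos": [5.8,-1.4,10],"twist": [0,0,0.045],"gripper": 1},
  {"delta_pos": [11.2,-2.7,10],"twist": [0,0,0.09],"gripper": 1},
  {"delta_pos": [16.7,-4.06,10],"twist": [0,0,0.133],"gripper": 1},
])

```text
time_s: 13.82
tcp_pos: [0.6348, -0.1558, 0.1075]
tcp_rot: [[-0.998, 0.059, 0.001], [0.059, 0.998, -0.0], [-0.001, -0.0, -1.0]]
ft_force: [0.8, 1.0, -1.9]
width: 0.0188
```

servo_tool([
  {"delta_pos": [0,0,-3.5],"twist": [0,0,0],"gripper": 1},
  {"delta_pos": [0,0,-6.5],"twist": [0,0,0],"gripper": 1},
  {"delta_pos": [0,0,-7.6],"twist": [0,0,0],"gripper": 1},
  {"delta_pos": [0,0,-7.7],"twist": [0,0,0],"gripper": 1},
  {"delta_pos": [0,0,-7.7],"twist": [0,0,0],"gripper": 1},
])

```text
time_s: 14.45
tcp_pos: [0.6342, -0.1554, 0.0304]
tcp_rot: [[-0.998, 0.061, 0.002], [0.061, 0.998, -0.0], [-0.002, -0.0, -1.0]]
ft_force: [-0.2, 0.5, -0.2]
width: 0.0188
```

```bash
python3 plan.py .6339 -.1553 .0230 -3.44; python3 two.py c9 .634 -.155
```

```text
t 14.45 pos [ 0.6342 -0.1554  0.0304] yaw 176.51 tilt [ 0.0019 -0.0004] w 0.0188 F [-0.2  0.5 -0.2] j [ 14.  44.  -6. 108.   8.  29.  89.]
delta cm [-0.03  0.01 -0.74] twist 0.0008
```

View pics/c9.png

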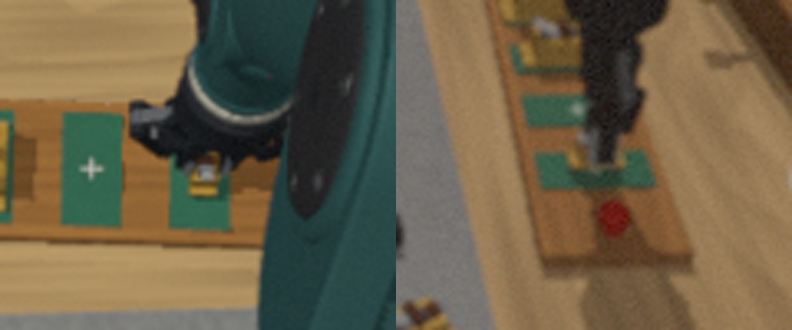

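servo_tool([
  {"delta_pos": [0,0,-0.3],"twist": [0,0,0],"gripper": 1},
  {"delta_pos": [0,0,-0.5],"twist": [0,0,0],"gripper": 1},
  {"delta_pos": [0,0,-0.65],"twist": [0,0,0],"gripper": 1},
  {"delta_pos": [0,0,-0.75],"twist": [0,0,0],"gripper": 1},
  {"delta_pos": [0,0,-0.75],"twist": [0,0,0],"gripper": 1},
])

```text
time_s: 15.18
tcp_pos: [0.6334, -0.1553, 0.0233]
tcp_rot: [[-0.998, 0.061, -0.0], [0.061, 0.998, -0.0], [0.0, -0.0, -1.0]]
ft_force: [-2.5, 0.9, 9.6]
width: 0.0187
```

servo_tool([
  {"delta_pos": [0,0,0.05],"twist": [0,0,0],"gripper": 2.6},
  {"delta_pos": [0,0,0.05],"twist": [0,0,0],"gripper": 3.6},
  {"delta_pos": [0,0,0.05],"twist": [0,0,0],"gripper": 3.6},
  {"delta_pos": [0,0,4],"twist": [0,0,0],"gripper": 3.6},
  {"delta_pos": [0,0,8.5],"twist": [0,0,0],"gripper": 3.6},
])

```text
time_s: 15.8
tcp_pos: [0.6325, -0.1551, 0.1065]
tcp_rot: [[-0.998, 0.061, -0.003], [0.061, 0.998, 0.001], [0.003, 0.0, -1.0]]
ft_force: [-0.0, -0.1, -0.5]
width: 0.0359
```

```bash
python3 plan.py .4731 -.3111 .10 23.3
```

```text
t 15.8 pos [ 0.6325 -0.1551  0.1065] yaw 176.53 tilt [-0.0028  0.0006] w 0.0359 F [-0.  -0.1 -0.5] j [ 15.  37.  -7. 107.   7.  37.  90.]
delta cm [-15.94 -15.6   -0.65] twist 0.4673
```

servo_tool([
  {"delta_pos": [-3.2,-3.1,0],"twist": [0,0,0.093],"gripper": 4.8},
  {"delta_pos": [-6.4,-6.2,0],"twist": [0,0,0.187],"gripper": 4.8},
  {"delta_pos": [-9.6,-9.4,0],"twist": [0,0,0.28],"gripper": 4.8},
  {"delta_pos": [-12.8,-12.5,0],"twist": [0,0,0.374],"gripper": 4.8},
  {"delta_pos": [-15.95,-15.6,0],"twist": [0,0,0.467],"gripper": 4.8},
])

```text
time_s: 16.42
tcp_pos: [0.4728, -0.3123, 0.1067]
tcp_rot: [[-0.917, -0.398, -0.0], [-0.398, 0.917, -0.0], [0.0, -0.0, -1.0]]
ft_force: [0.9, -0.8, -0.8]
width: 0.0481
```

servo_tool([
  {"delta_pos": [0,0,-3],"twist": [0,0,0],"gripper": 4.8},
  {"delta_pos": [0,0,-5],"twist": [0,0,0],"gripper": 4.8},
  {"delta_pos": [0,0,-5],"twist": [0,0,0],"gripper": 4.8},
])

```text
time_s: 16.8
tcp_pos: [0.4727, -0.3108, 0.0554]
tcp_rot: [[-0.919, -0.395, -0.003], [-0.395, 0.919, 0.002], [0.002, 0.003, -1.0]]
ft_force: [-0.1, -0.2, 0.1]
width: 0.0478
```

```bash
python3 plan.py .4731 -.3111 .006 23.3;  python3 - <<'E'
from h import *
from cell import grab_frame
f=grab_frame("top"); cv2.imwrite("pics/t10.png",f[:,:,::-1])
cv2.imwrite("pics/p10.png",np.hstack([checkpad("large",f,4),checkpad("medium",f,3),checkpad("tiny",f,1)]))
E
python3 two.py c10 .4731 -.311
```

```text
t 16.8 pos [ 0.4727 -0.3108  0.0554] yaw -156.74 tilt [-0.003   0.0017] w 0.0478 F [-0.1 -0.2  0.1] j [ 38.  38. -13. 119.  19.  26. 124.]
delta cm [ 0.04 -0.03 -4.94] twist 0.0006
large pad 4 [ 0.6439  0.091  -0.0626] yaw err deg -0.2 off along/across mm [-2.7  0.4] cost 16.4 600
medium pad 3 [ 0.6412  0.0083 -0.0305] yaw err deg 1.7 off along/across mm [-0.5 -0.2] cost 2.9 376
tiny pad 1 [ 0.6327 -0.1563 -0.0674] yaw err deg -0.4 off along/across mm [ 0.9 -1. ] cost 4.9 139
```

View pics/p10.png

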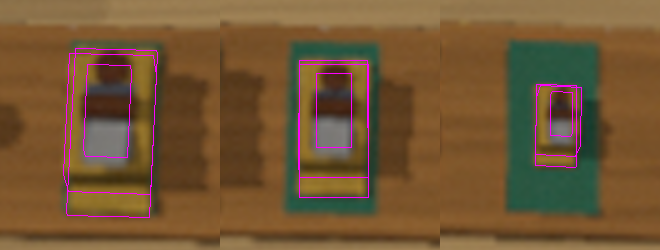

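View pics/c10.png

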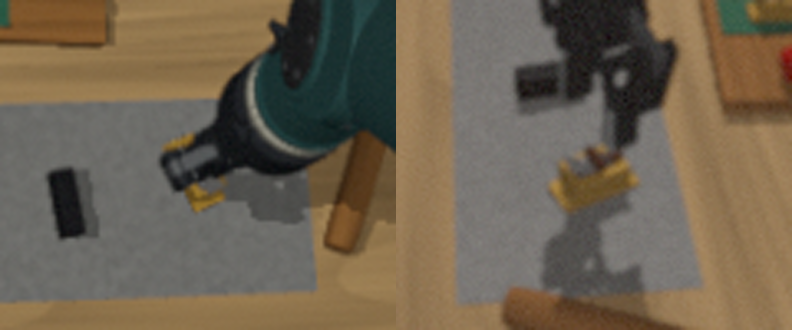

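servo_tool([
  {"delta_pos": [0,0,-3],"twist": [0,0,0],"gripper": 4.8},
  {"delta_pos": [0,0,-4.6],"twist": [0,0,0],"gripper": 4.8},
  {"delta_pos": [0,0,-5.0],"twist": [0,0,0],"gripper": 4.8},
  {"delta_pos": [0,0,-5.0],"twist": [0,0,0],"gripper": 4.8},
])

```text
time_s: 17.45
tcp_pos: [0.4741, -0.3113, 0.007]
tcp_rot: [[-0.919, -0.395, 0.0], [-0.395, 0.919, -0.0], [-0.0, -0.0, -1.0]]
ft_force: [1.1, -0.0, 0.6]
width: 0.0477
```

servo_tool([
  {"delta_pos": [0,0,0],"twist": [0,0,0],"gripper": 1.5},
  {"delta_pos": [0,0,0],"twist": [0,0,0],"gripper": 1.5},
  {"delta_pos": [0,0,0],"twist": [0,0,0],"gripper": 1.5},
  {"delta_pos": [0,0,0],"twist": [0,0,0],"gripper": 1.5},
], force=50)

```text
time_s: 17.95
tcp_pos: [0.4746, -0.3116, 0.0077]
tcp_rot: [[-0.919, -0.395, 0.001], [-0.395, 0.919, -0.001], [-0.001, -0.001, -1.0]]
ft_force: [-1.4, -1.0, 6.3]
width: 0.0257
```

```bash
python3 plan.py .6383 -.0734 .107 -3.44
```

```text
t 17.95 pos [ 0.4746 -0.3116  0.0077] yaw -156.73 tilt [ 0.0014 -0.0008] w 0.0257 F [-1.4 -1.   6.3] j [ 36.  42. -10. 119.  21.  20. 122.]
delta cm [16.37 23.82  9.93] twist -0.4662
```

servo_tool([
  {"delta_pos": [0,0,3],"twist": [0,0,0],"gripper": 1.5},
  {"delta_pos": [0.5,0.8,8],"twist": [0,0,0],"gripper": 1.5},
  {"delta_pos": [3.3,4.8,10],"twist": [0,0,-0.09],"gripper": 1.5},
  {"delta_pos": [6.4,9.3,10],"twist": [0,0,-0.18],"gripper": 1.5},
  {"delta_pos": [9.5,13.8,10],"twist": [0,0,-0.27],"gripper": 1.5},
])

```text
time_s: 18.58
tcp_pos: [0.5695, -0.1724, 0.1072]
tcp_rot: [[-0.991, -0.132, 0.001], [-0.132, 0.991, -0.0], [-0.001, -0.0, -1.0]]
ft_force: [0.5, -0.5, -1.7]
width: 0.0258
```

```bash
python3 plan.py .6383 -.0734 .06 -3.44
```

```text
t 18.57 pos [ 0.5695 -0.1724  0.1072] yaw -172.43 tilt [ 0.0006 -0.0003] w 0.0258 F [ 0.5 -0.5 -1.7] j [ 20.  34. -10. 114.  11.  33. 100.]
delta cm [ 6.88  9.9  -4.72] twist -0.1921
```

servo_tool([
  {"delta_pos": [3.3,4.8,0],"twist": [0,0,-0.095],"gripper": 1.5},
  {"delta_pos": [6.88,9.9,0],"twist": [0,0,-0.192],"gripper": 1.5},
  {"delta_pos": [6.88,9.9,-3.5],"twist": [0,0,-0.192],"gripper": 1.5},
  {"delta_pos": [6.88,9.9,-6.5],"twist": [0,0,-0.192],"gripper": 1.5},
  {"delta_pos": [6.88,9.9,-7.3],"twist": [0,0,-0.192],"gripper": 1.5},
])

```text
time_s: 19.2
tcp_pos: [0.6355, -0.0741, 0.0316]
tcp_rot: [[-0.998, 0.055, -0.005], [0.055, 0.998, 0.0], [0.005, -0.0, -1.0]]
ft_force: [-0.4, -0.2, -0.6]
width: 0.0257
```

servo_tool([
  {"delta_pos": [0,0,-0.1],"twist": [0,0,0],"gripper": 1.5},
  {"delta_pos": [0,0,-0.2],"twist": [0,0,0],"gripper": 1.5},
  {"delta_pos": [0,0,-0.3],"twist": [0,0,0],"gripper": 1.5},
])

```text
time_s: 19.58
tcp_pos: [0.6385, -0.0746, 0.0319]
tcp_rot: [[-0.998, 0.056, 0.002], [0.056, 0.998, -0.0], [-0.002, 0.0, -1.0]]
ft_force: [-0.3, -0.3, -0.3]
width: 0.0258
```

```bash
python3 plan.py .6383 -.0734 .0235 -3.44; python3 two.py c11 .638 -.073
```

```text
t 19.57 pos [ 0.6385 -0.0746  0.0319] yaw 176.78 tilt [ 0.0021 -0.0001] w 0.0258 F [-0.3 -0.3 -0.3] j [  6.  43.  -5. 109.   8.  28.  82.]
delta cm [-0.02  0.12 -0.84] twist -0.0038
```

View pics/c11.png

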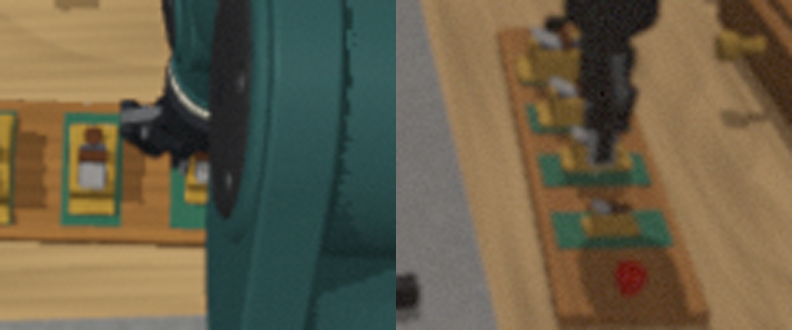

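servo_tool([
  {"delta_pos": [0,0.1,-0.3],"twist": [0,0,-0.004],"gripper": 1.5},
  {"delta_pos": [0,0.1,-0.5],"twist": [0,0,-0.004],"gripper": 1.5},
  {"delta_pos": [0,0.1,-0.65],"twist": [0,0,-0.004],"gripper": 1.5},
  {"delta_pos": [0,0.1,-0.75],"twist": [0,0,-0.004],"gripper": 1.5},
  {"delta_pos": [0,0.1,-0.8],"twist": [0,0,-0.004],"gripper": 1.5},
])

```text
time_s: 20.3
tcp_pos: [0.6376, -0.0732, 0.0237]
tcp_rot: [[-0.998, 0.06, -0.0], [0.06, 0.998, -0.0], [0.0, -0.0, -1.0]]
ft_force: [-2.4, -0.5, 9.0]
width: 0.0259
```

servo_tool([
  {"delta_pos": [0,0,0.05],"twist": [0,0,0],"gripper": 3.2},
  {"delta_pos": [0,0,0.05],"twist": [0,0,0],"gripper": 4.2},
  {"delta_pos": [0,0,0.05],"twist": [0,0,0],"gripper": 4.2},
  {"delta_pos": [0,0,4],"twist": [0,0,0],"gripper": 4.2},
  {"delta_pos": [0,0,8.5],"twist": [0,0,0],"gripper": 4.2},
])

```text
time_s: 20.92
tcp_pos: [0.6369, -0.0732, 0.1076]
tcp_rot: [[-0.998, 0.06, -0.003], [0.06, 0.998, 0.0], [0.003, 0.0, -1.0]]
ft_force: [-0.7, -0.4, -0.1]
width: 0.0417
```

servo_tool([
  {"delta_pos": [-4,-4,1],"twist": [0,0,0],"gripper": 4.2},
  {"delta_pos": [-8,-8,2],"twist": [0,0,0],"gripper": 4.2},
  {"delta_pos": [-12,-12,2],"twist": [0,0,0],"gripper": 4.2},
  {"delta_pos": [-16,-16,2],"twist": [0,0,0],"gripper": 4.2},
  {"delta_pos": [-18,-20,2],"twist": [0,0,0],"gripper": 4.2},
])

```text
time_s: 21.55
tcp_pos: [0.4546, -0.2743, 0.1277]
tcp_rot: [[-0.998, 0.061, -0.002], [0.061, 0.998, 0.0], [0.002, 0.0, -1.0]]
ft_force: [1.5, -0.3, -0.3]
width: 0.0419
```

```bash
python3 plan.py; python3 - <<'E'
from h import *
from cell import grab_frame
f=grab_frame("top"); cv2.imwrite("pics/t12.png",f[:,:,::-1])
cv2.imwrite("pics/p12.png",np.hstack([checkpad("large",f,4),checkpad("medium",f,3),checkpad("small",f,2)]))
checkpad("tiny",f,1)
cv2.imwrite("pics/t12z.png",cv2.resize(f[95:160,195:395,::-1],None,fx=4,fy=4,interpolation=cv2.INTER_CUBIC))
s=grab_frame("side"); cv2.imwrite("pics/s12z.png",cv2.resize(s[160:280,260:380,::-1],None,fx=5,fy=5,interpolation=cv2.INTER_CUBIC))
E
```

```text
t 21.55 pos [ 0.4546 -0.2743  0.1277] yaw 176.52 tilt [-0.0022  0.0003] w 0.0419 F [ 1.5 -0.3 -0.3] j [ 32.  29.  -8. 121.   8.  30. 105.]
large pad 4 [ 0.6437  0.0898 -0.0944] yaw err deg -2.0 off along/across mm [-2.9 -0.8] cost 45.6 632
medium pad 3 [ 0.6411  0.0085 -0.0349] yaw err deg 1.4 off along/across mm [-0.6 -0. ] cost 3.5 375
small pad 2 [ 0.6371 -0.0739 -0.0611] yaw err deg -0.1 off along/across mm [ 0.4 -0.6] cost 8.0 236
tiny pad 1 [ 0.6327 -0.1563 -0.0674] yaw err deg -0.4 off along/across mm [ 0.9 -1. ] cost 4.9 139
```

View pics/p12.png

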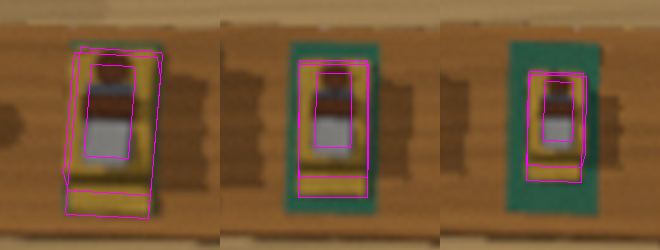

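View pics/t12z.png

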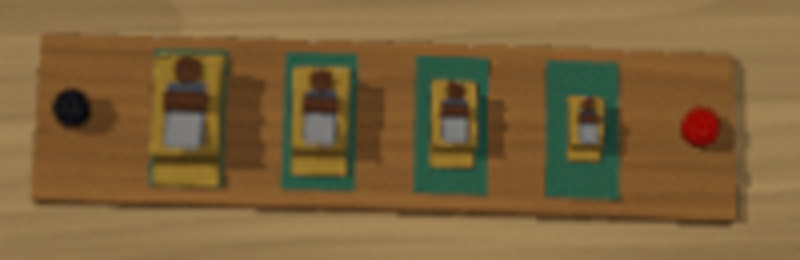

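View pics/s12z.png

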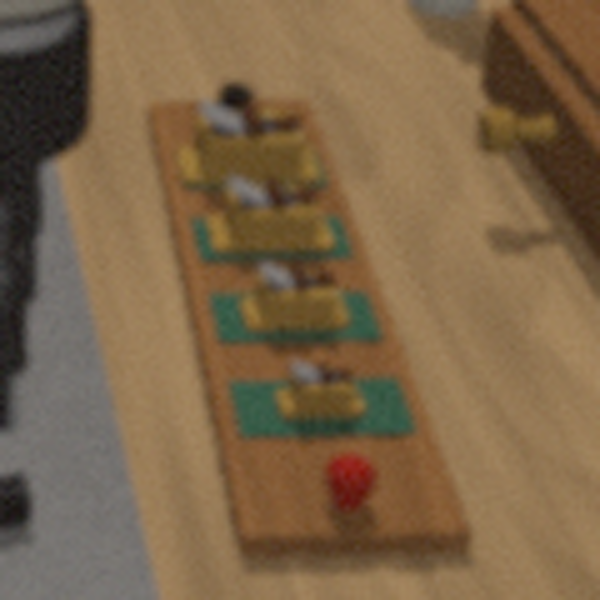

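```bash
python3 - <<'E'
from h import *
f=cv2.imread("pics/t12.png")[:,:,::-1].copy()
z=f[104:146,228:256]
cv2.imwrite("pics/z4.png",cv2.resize(z[:,:,::-1],None,fx=14,fy=14,interpolation=cv2.INTER_NEAREST))
p=PADS[4];a=-.06;c,s=np.cos(a),np.sin(a)
for nm,h,z in(("pad",.045,.016),("plane sole",.043,.016),("plane +6mm",.043,.022)):
    for sg in(-1,1): print(nm,sg,proj("top",[(p[0]+sg*h*c,p[1]+sg*h*s,z)])[0].round(2))
for u in(238,241,244): print(u,[(v,f[v,u].tolist()) for v in list(range(105,113))+list(range(137,146))])
E
```

```text
pad -1 [240.86 141.38]
pad 1 [242.51 107.1 ]
plane sole -1 [240.9 140.6]
plane sole 1 [242.48 107.85]
plane +6mm -1 [240.73 139.92]
plane +6mm 1 [242.32 107.03]
238 [(105, [130, 88, 44]), (106, [125, 88, 46]), (107, [90, 87, 53]), (108, [100, 96, 51]), (109, [131, 102, 41]), (110, [127, 97, 40]), (111, [117, 88, 34]), (112, [112, 81, 33]), (137, [145, 114, 44]), (138, [146, 114, 43]), (139, [145, 114, 42]), (140, [135, 105, 39]), (141, [117, 91, 42]), (142, [122, 88, 46]), (143, [137, 94, 51]), (144, [138, 94, 46]), (145, [111, 75, 37])]
241 [(105, [130, 88, 44]), (106, [125, 89, 47]), (107, [87, 86, 52]), (108, [82, 84, 47]), (109, [78, 53, 24]), (110, [67, 37, 18]), (111, [70, 42, 23]), (112, [74, 44, 25]), (137, [144, 112, 45]), (138, [145, 114, 43]), (139, [145, 113, 42]), (140, [137, 107, 41]), (141, [108, 84, 37]), (142, [114, 79, 40]), (143, [135, 92, 46]), (144, [139, 96, 49]), (145, [113, 75, 35])]
244 [(105, [132, 90, 46]), (106, [126, 88, 45]), (107, [92, 84, 50]), (108, [87, 88, 52]), (109, [113, 87, 35]), (110, [79, 54, 23]), (111, [70, 43, 20]), (112, [72, 42, 23]), (137, [145, 112, 43]), (138, [144, 113, 42]), (139, [145, 114, 44]), (140, [146, 114, 44]), (141, [119, 92, 38]), (142, [113, 79, 39]), (143, [135, 93, 47]), (144, [138, 95, 45]), (145, [118, 79, 38])]
```

View pics/z4.png

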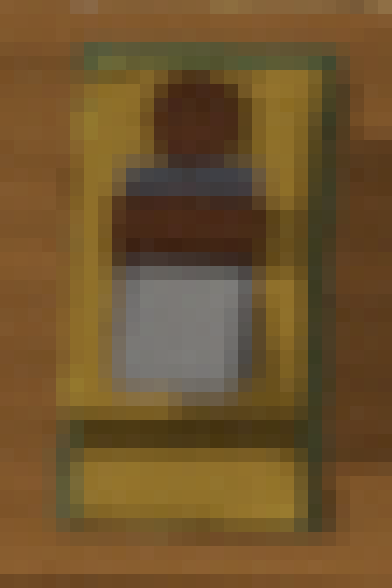

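servo_tool([
  {"delta_pos": [2.4,4.6,0],"twist": [0,0,0],"gripper": 5.8},
  {"delta_pos": [4.8,9.2,0],"twist": [0,0,0],"gripper": 5.8},
  {"delta_pos": [7.2,13.8,0],"twist": [0,0,0],"gripper": 5.8},
  {"delta_pos": [9.6,18.3,0],"twist": [0,0,0],"gripper": 5.8},
  {"delta_pos": [12,22.8,0],"twist": [0,0,0],"gripper": 5.8},
])

```text
time_s: 22.28
tcp_pos: [0.5787, -0.0427, 0.1278]
tcp_rot: [[-0.998, 0.059, 0.0], [0.059, 0.998, 0.0], [-0.0, 0.0, -1.0]]
ft_force: [0.3, -0.5, 0.1]
width: 0.0579
```

```bash
python3 plan.py .647 .0905 .09 -3.5
```

```text
t 22.27 pos [ 0.5787 -0.0427  0.1278] yaw 176.64 tilt [0.0005 0.0004] w 0.0579 F [ 0.3 -0.5  0.1] j [  5.  32.  -7. 115.   6.  33.  80.]
delta cm [ 6.83 13.32 -3.78] twist -0.0024
```

servo_tool([
  {"delta_pos": [2.3,4.5,0],"twist": [0,0,-0.002],"gripper": 5.8},
  {"delta_pos": [4.6,9,0],"twist": [0,0,-0.002],"gripper": 5.8},
  {"delta_pos": [6.8,13.3,0],"twist": [0,0,-0.002],"gripper": 5.8},
  {"delta_pos": [6.8,13.3,-3.5],"twist": [0,0,-0.002],"gripper": 5.8},
  {"delta_pos": [6.8,13.3,-3.5],"twist": [0,0,-0.002],"gripper": 5.8},
])

```text
time_s: 22.9
tcp_pos: [0.6432, 0.0889, 0.0903]
tcp_rot: [[-0.998, 0.059, -0.006], [0.059, 0.998, -0.001], [0.006, -0.001, -1.0]]
ft_force: [0.1, -0.6, -0.1]
width: 0.0579
```

servo_tool([
  {"delta_pos": [0,0,0],"twist": [0,0,0],"gripper": 5.8},
])

```text
time_s: 23.02
tcp_pos: [0.6456, 0.0871, 0.0931]
tcp_rot: [[-0.998, 0.063, -0.0], [0.063, 0.998, -0.001], [0.0, -0.001, -1.0]]
ft_force: [-0.1, -0.4, -0.1]
width: 0.058
```

```bash
python3 plan.py .647 .0905 .026 -3.5; python3 two.py c13 .647 .0905
```

```text
t 23.02 pos [0.6456 0.0871 0.0931] yaw 176.41 tilt [-0.0002 -0.0005] w 0.058 F [-0.1 -0.4 -0.1] j [ -8.  38.  -5. 107.   6.  35.  69.]
delta cm [ 0.14  0.34 -6.71] twist 0.0016
```

View pics/c13.png

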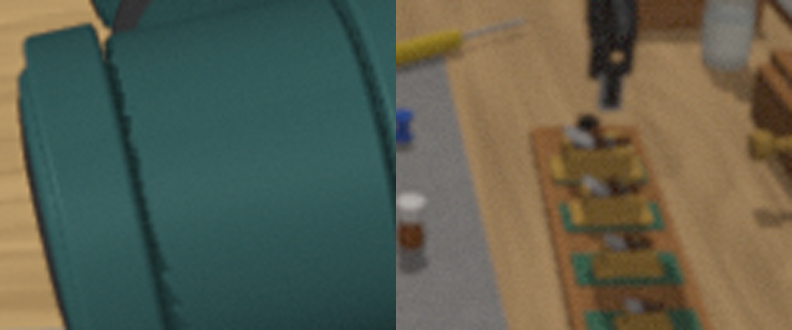

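servo_tool([
  {"delta_pos": [0,0,-1.5],"twist": [0,0,0],"gripper": 5.8},
  {"delta_pos": [0,0,-3],"twist": [0,0,0],"gripper": 5.8},
  {"delta_pos": [0,0,-3],"twist": [0,0,0],"gripper": 5.8},
  {"delta_pos": [0,0,-3],"twist": [0,0,0],"gripper": 5.8},
])

```text
time_s: 23.62
tcp_pos: [0.6456, 0.0877, 0.0624]
tcp_rot: [[-0.998, 0.062, -0.0], [0.062, 0.998, -0.0], [0.0, -0.0, -1.0]]
ft_force: [0.6, -0.2, 0.6]
width: 0.0579
```

```bash
python3 plan.py .647 .0905 .026 -3.5
```

```text
t 23.62 pos [0.6456 0.0877 0.0624] yaw 176.46 tilt [-0.0005 -0.0001] w 0.0579 F [ 0.6 -0.2  0.6] j [ -8.  41.  -5. 108.   6.  32.  69.]
delta cm [ 0.14  0.28 -3.64] twist 0.0008
```

servo_tool([
  {"delta_pos": [0.14,0.27,0],"twist": [0,0,0],"gripper": 5.8},
  {"delta_pos": [0.14,0.27,-1.5],"twist": [0,0,0],"gripper": 5.8},
  {"delta_pos": [0.14,0.27,-3.2],"twist": [0,0,0],"gripper": 5.8},
  {"delta_pos": [0.14,0.27,-3.6],"twist": [0,0,0],"gripper": 5.8},
  {"delta_pos": [0.14,0.27,-3.6],"twist": [0,0,0],"gripper": 5.8},
])

```text
time_s: 24.25
tcp_pos: [0.6465, 0.0903, 0.0259]
tcp_rot: [[-0.998, 0.062, -0.002], [0.062, 0.998, -0.0], [0.002, -0.0, -1.0]]
ft_force: [-0.1, -0.2, 0.2]
width: 0.0578
```

servo_tool([
  {"delta_pos": [0,0,0],"twist": [0,0,0],"gripper": 3},
  {"delta_pos": [0,0,0],"twist": [0,0,0],"gripper": 3},
  {"delta_pos": [0,0,0],"twist": [0,0,0],"gripper": 3},
  {"delta_pos": [0,0,0],"twist": [0,0,0],"gripper": 3},
], force=60)

```text
time_s: 24.75
tcp_pos: [0.6476, 0.0905, 0.0273]
tcp_rot: [[-0.998, 0.062, 0.001], [0.062, 0.998, 0.0], [-0.001, 0.0, -1.0]]
ft_force: [-0.4, 0.0, 2.1]
width: 0.0399
```

```bash
python3 plan.py .647 .0905 .026 -3.5
```

```text
t 24.75 pos [0.6476 0.0905 0.0273] yaw 176.46 tilt [0.001  0.0002] w 0.0399 F [-0.4  0.   2.1] j [ -9.  44.  -5. 108.   7.  29.  68.]
delta cm [-0.06 -0.   -0.13] twist 0.0007
```

servo_tool([
  {"delta_pos": [0,0,0.5],"twist": [0,0,0],"gripper": 3},
  {"delta_pos": [0.2,0,0.6],"twist": [0,0,0],"gripper": 3},
  {"delta_pos": [0.22,0,0.6],"twist": [0,0,0],"gripper": 3},
  {"delta_pos": [0.22,0,0.6],"twist": [0,0,0],"gripper": 3},
])

```text
time_s: 25.25
tcp_pos: [0.649, 0.0903, 0.0325]
tcp_rot: [[-0.998, 0.062, -0.001], [0.062, 0.998, -0.0], [0.001, -0.0, -1.0]]
ft_force: [0.7, -0.8, -2.2]
width: 0.0397
```

```bash
python3 plan.py .6496 .0904 .0268 -3.5
```

```text
t 25.25 pos [0.649  0.0903 0.0325] yaw 176.46 tilt [-0.0006 -0.0002] w 0.0397 F [ 0.7 -0.8 -2.2] j [ -9.  43.  -5. 107.   7.  29.  69.]
delta cm [ 0.06  0.01 -0.57] twist 0.0007
```

servo_tool([
  {"delta_pos": [0.1,0,-0.15],"twist": [0,0,0],"gripper": 3},
  {"delta_pos": [0.1,0,-0.3],"twist": [0,0,0],"gripper": 3},
  {"delta_pos": [0.1,0,-0.45],"twist": [0,0,0],"gripper": 3},
  {"delta_pos": [0.1,0,-0.55],"twist": [0,0,0],"gripper": 3},
  {"delta_pos": [0.1,0,-0.6],"twist": [0,0,0],"gripper": 3},
])

```text
time_s: 25.88
tcp_pos: [0.6502, 0.0904, 0.0273]
tcp_rot: [[-0.998, 0.062, -0.0], [0.062, 0.998, -0.0], [0.0, -0.0, -1.0]]
ft_force: [-2.6, -0.4, 4.5]
width: 0.0398
```

servo_tool([
  {"delta_pos": [0,0,0],"twist": [0,0,0],"gripper": 4.6},
  {"delta_pos": [0,0,0],"twist": [0,0,0],"gripper": 5.6},
  {"delta_pos": [0,0,0],"twist": [0,0,0],"gripper": 5.6},
  {"delta_pos": [0,0,4],"twist": [0,0,0],"gripper": 5.6},
  {"delta_pos": [0,0,9],"twist": [0,0,0],"gripper": 5.6},
])

```text
time_s: 26.5
tcp_pos: [0.6494, 0.0903, 0.1165]
tcp_rot: [[-0.998, 0.062, -0.003], [0.062, 0.998, -0.001], [0.003, -0.001, -1.0]]
ft_force: [1.9, 0.2, -0.6]
width: 0.0561
```

servo_tool([
  {"delta_pos": [-3,5,1],"twist": [0,0,0],"gripper": 5.6},
  {"delta_pos": [-6,10,2],"twist": [0,0,0],"gripper": 5.6},
  {"delta_pos": [-9,15,2],"twist": [0,0,0],"gripper": 5.6},
  {"delta_pos": [-12,20,2],"twist": [0,0,0],"gripper": 5.6},
  {"delta_pos": [-15,24,2],"twist": [0,0,0],"gripper": 5.6},
])

```text
time_s: 27.12
tcp_pos: [0.4991, 0.3331, 0.1371]
tcp_rot: [[-0.998, 0.06, 0.001], [0.06, 0.998, 0.001], [-0.001, 0.002, -1.0]]
ft_force: [0.3, 0.8, 0.9]
width: 0.0562
```

servo_tool([
  {"delta_pos": [0,0,0],"twist": [0,0,0],"gripper": 5.6},
  {"delta_pos": [0,0,0],"twist": [0,0,0],"gripper": 5.6},
  {"delta_pos": [0,0,0],"twist": [0,0,0],"gripper": 5.6},
])

```text
time_s: 27.5
tcp_pos: [0.5016, 0.3286, 0.1367]
tcp_rot: [[-0.998, 0.065, 0.001], [0.065, 0.998, -0.001], [-0.001, -0.001, -1.0]]
ft_force: [0.1, -0.8, -1.1]
width: 0.0561
```

```bash
python3 plan.py; python3 - <<'E'
from h import *
from cell import grab_frame
f=grab_frame("top"); cv2.imwrite("pics/t14.png",f[:,:,::-1])
for k,i in(("large",4),("medium",3),("small",2),("tiny",1)): checkpad(k,f,i)
for u in(238,241,244): print(u,[(v,f[v,u].tolist()) for v in list(range(105,111))+list(range(138,144))])
cv2.imwrite("pics/t14z.png",cv2.resize(f[95:160,195:395,::-1],None,fx=4,fy=4,interpolation=cv2.INTER_CUBIC))
s=grab_frame("side"); cv2.imwrite("pics/s14z.png",cv2.resize(s[160:280,260:380,::-1],None,fx=5,fy=5,interpolation=cv2.INTER_CUBIC))
E
```

```text
t 27.5 pos [0.5016 0.3286 0.1367] yaw 176.29 tilt [ 0.0006 -0.001 ] w 0.0561 F [ 0.1 -0.8 -1.1] j [-34.  32.  -5. 113.   4.  36.  45.]
large pad 4 [ 0.6489  0.0889 -0.1193] yaw err deg -3.4 off along/across mm [ 2.4 -1.4] cost 40.3 627
medium pad 3 [ 0.6411  0.0085 -0.0349] yaw err deg 1.4 off along/across mm [-0.6 -0. ] cost 3.5 375
small pad 2 [ 0.637  -0.074  -0.0625] yaw err deg -0.1 off along/across mm [ 0.2 -0.7] cost 8.4 235
tiny pad 1 [ 0.6319 -0.156  -0.0878] yaw err deg -1.6 off along/across mm [ 0.1 -0.8] cost 4.4 142
238 [(105, [151, 104, 54]), (106, [152, 108, 54]), (107, [152, 116, 50]), (108, [146, 115, 46]), (109, [147, 113, 43]), (110, [136, 103, 43]), (138, [167, 133, 53]), (139, [151, 120, 48]), (140, [105, 103, 65]), (141, [107, 104, 71]), (142, [144, 106, 59]), (143, [156, 108, 54])]
241 [(105, [151, 105, 54]), (106, [151, 106, 53]), (107, [137, 100, 46]), (108, [89, 57, 32]), (109, [80, 47, 29]), (110, [83, 49, 29]), (138, [167, 133, 53]), (139, [155, 122, 49]), (140, [113, 109, 65]), (141, [87, 97, 67]), (142, [136, 102, 60]), (143, [157, 109, 54])]
244 [(105, [151, 105, 53]), (106, [149, 104, 52]), (107, [144, 106, 48]), (108, [131, 99, 43]), (109, [94, 63, 31]), (110, [87, 56, 31]), (138, [166, 133, 53]), (139, [157, 124, 50]), (140, [115, 105, 55]), (141, [88, 92, 60]), (142, [133, 98, 54]), (143, [156, 109, 56])]
```

View pics/t14z.png

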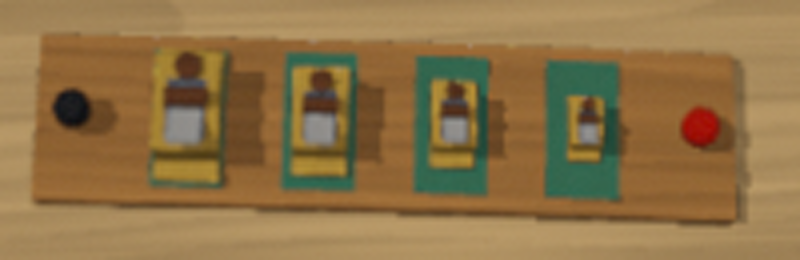

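View pics/s14z.png

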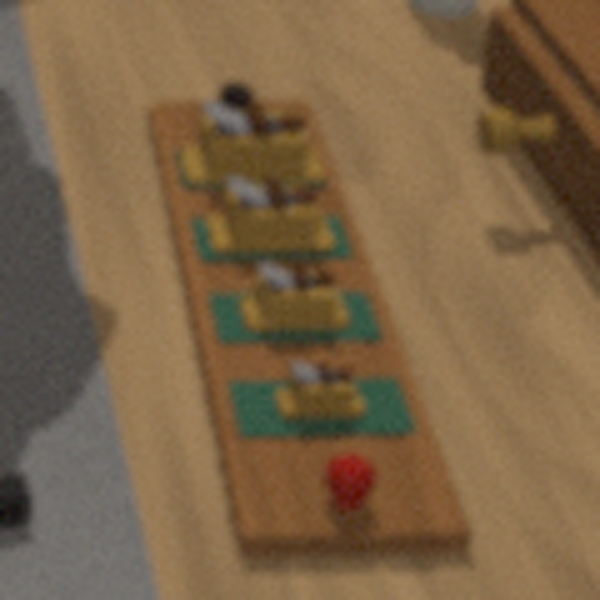

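```bash
python3 -c "
from cell import *
print(close_job(), sense()['time_s'])"
```

```text
the job is handed in; nothing more can be done
the job is handed in; nothing more can be done
```

All four brass planes are on the tool rest, and I handed the job in at about 28 s of the 104 s. From the red stud they run tiny (pad 1), small (pad 2), medium (pad 3) and large (pad 4, next to the black stud). I did not touch the purple look-alikes.

**Last checks:** In the final top and side pictures all four stand upright, released and lengthwise on their pads, with the gripper well clear. From the top picture, tiny, small and medium measure within about 1 mm of their pad centres and within about 1.6° of the pad direction.

**The large plane is less certain:** It first sat about 1 to 3 mm toward the robot, so I gripped it again and moved it about 2.6 mm forward. My measurements then disagreed:
- **Outline fit:** it gave +2.4 mm along the pad, −1.4 mm across it and −3.4° of yaw, but its colour mask picked up some of the wooden board.
- **Picture edges:** they put it about 1 mm forward of centre, lying straight and within the pad.

I accepted the placement on the edges.

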